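# Hook a model panel into its spring-lipped display tray

### The arm

A 6-joint arm with a two-finger parallel gripper is mounted at the origin on the work surface. World frame = base frame: x ahead of the robot, y to its left, z up, the work surface at z = 0. Lengths are in m, angles in rad, forces in N, time in s.
With the tool pointing down it reaches from about 0.25 to 0.775 m from the base axis. Payload 4 kg.
Tool frame: the origin (TCP) lies on the centre line of the jaws, within the pads' length; the fingertips stand 8 mm ahead of it and the grasp point (between the pads) lies 11 mm behind it; z points along the fingers, y is the direction in which the jaws open and shut (so a half turn about z gives the same grasp; the last joint's range is limited). The gripper opens to 94 mm and grips with 3 to 60 N. Pads are 16 mm wide; open, the fingers measure 119 mm over their backs; the gripper's body (75 mm by 177 mm) begins 78 mm behind the grasp point.
Start: joints at [-1.36, 0.087, 1.371, -0, 1.684, -0.103], TCP at [0.17, -0.523, 0.214] pointing down, gripper open.
Joint ranges: [-3.1, 3.1], [-0.76, 2.03], [0.27, 2.55], [-1.08, 4.22], [0.17, 2.65], [-2.57, 2.57]. Speed limits (rad/s): [2.79, 2.79, 3.14, 3.14, 3.14, 3.14].

### API

Orientations are given as [roll, pitch, yaw] about the fixed x, y, z axes, in that order (R = Rz(yaw) Ry(pitch) Rx(roll)).
In Python, from bench import robot, cams, close_job gives the robot as it stands.
- The arm moves only by the tool arm_command, never from a script. Its argument "plan" is one flat list of numbers, 7 for each row, row after row: the shift along the tool's x, y, z in cm, then the turn, a rotation vector about the tool's x, y, z in degrees, then the closure, from 0 (fully open) to 1 (shut). A call has 1 to 8 rows; each row shifts and turns the commanded pose from where the row before left it, along the tool's axes as they then stand; what a row does not reach is not made up. A row lasts 1/8 s, in which the tool goes at most 62.5 mm and 10.7 degrees, less where a joint would pass 70% of its speed; a pose out of reach is approached as far as the arm can. A call with a gripper value outside its range is refused whole. The fingers move at their own pace and stop on an object; the grip force is fixed at half the most. Time passes only in rows, so rows that do not move let the fingers close. It gives the time, the measured TCP pose, the force and the opening at its end, in the units of the state.
- robot.get_obs(): the state, without advancing time (a new reading comes with each control period).
- cams.snapshot(name): name is "scene" or "top"; returns a dict with "pixels" (400x640x3 uint8, red, green, blue), "fov_y" (degrees; the focal length in pixels is half the picture's height over the tangent of half this angle, whatever the lens; pixels are square), "cx", "cy" (the principal point, pixels), "camera_from_world" (4x4, takes a point from world to camera coordinates). Camera axes: x right, y up, looking along -z (the intrinsics and any distortion apply to the point x, -y, -z); pixel columns grow to the right and rows downward; lengths in m; the calibration is good to about 2 mm. A picture is of the moment at which its call begins. There is no depth.
- close_job(): hands the job in, once; it reports no verdict.
The state is a dict: "time": time; "joint_positions": joint angles; "qvel": joint speeds; "joint_torque": joint torques, N m; "tool_pos": TCP position; "ee_rot": TCP orientation; "wrist_force": force on the tool from outside, world axes, zero at the start; "wrist_torque": the same for the moment, N m; "width": finger opening in m.
Only numpy, scipy, OpenCV 4.12 (cv2) and the standard library are available. Lean on these libraries where they do the work, as an engineer would, in place of code of your own. Each camera call takes 0.05 s, during which the arm holds its last target.

### The job

Mount the small wooden architectural model in the aluminium tray on the display stand: pick it up by its upright wall, hold it tilted and hook its thin tongue edge under the tray's retaining lip, push it in against the spring bar under the lip, then rotate the panel down until it lies flat, fully home between the lip and the rib at the other end, and let go. Work gently, never forcing the panel against the stand, and leave the other exhibits where they are.

Things in the scene. Friction and masses are not known exactly. Their poses are not given: they have to be found in the camera images.
- panel: the model: loose light-wood base plate, 140 (x) by 100 mm (y), 0.2 to 0.4 kg, brittle: a press or knock of 60 N on the stand spoils it. Origin: centre of the underside, z up. 10 mm thick from x = -54 to +70; along the -x edge a tongue 5 mm thick (x = -70 to -54, level with the underside). Blocks up to 12 mm high stand only beyond x = +29 and over 13 mm from the centre line.
- tongue (a point): middle of the panel's lower tongue edge: (-70, 0, 0) mm in the panel's frame, with the panel's axes. It goes under the lip.
- panel_wall (a point): centre of the top of the panel's upright wall, (0, 0, 55) mm in the panel's frame. The wall, to grip by, is 14 mm thick in the panel's x, 60 mm long in y, and rises from z = 10 to 55 mm at the middle of the plate.
- stand: display stand: wooden plinth 230 x 150 x 14 mm, fixed (origin: centre of the underside, z up). It carries an aluminium tray, lip on its -x side, rib on its +x side, clamped up to 9 mm either way along x: this pose and the points on the stand do not tell that shift, which must be felt or seen. Home: panel axes parallel to the stand's, underside at z = 22 mm.
- tray_floor (a point): fixed on the plinth at (0, 0, 22) mm of the stand: the height of the tray floor's top, and its middle if unshifted. Floor from x = -90 to +76 mm. Side walls with inner faces at y = +-54 mm, top 6 mm over the floor, leave the panel 4 mm each side. Squeezed between bar and rib, a panel let go short of the floor can stay proud of it: seat it by pressing down.
- lip_nominal (a point): fixed on the plinth at (-62, 0, 31) mm of the stand: lower edge of the retaining lip if the tray is unshifted. The lip runs along y, is 4 mm thick, and reaches from here to -x. The slot under it is 9 mm high: it takes the tongue, tilted up to about 20 degrees, not the full plate.
- bar_nominal (a point): fixed on the plinth at (-66.5, 0, 26.5) mm of the stand: face of the free black spring bar under the lip if the tray is unshifted; 90 mm wide. It can be pushed 8 mm to -x: 2.4 N at first, 1.2 N more per mm, 12 N at its rigid end stop; damped, so push slowly. On release it pushes the panel to +x against the rib.
- rib_nominal (a point): fixed on the plinth at (70, 0, 28) mm of the stand: upper inner edge of the rib if the tray is unshifted; 6 mm high, 6 mm thick, along y. The rib and bar shift with the tray: the panel goes down flat inside the rib only with the bar pushed in by over 3.5 mm (6.6 N), at most 8 mm.
- tiles: terracotta tile stack, 60 x 60 x 18 mm (origin: centre of the underside); bystander
- cork_block: cork sample, 70 x 50 x 22 mm (origin: centre of the underside); bystander
- jar: amber glass jar, 60 mm across, 80 mm tall (origin: centre of the underside); bystander
- frame_model: stick frame model, 90 x 120 x 95 mm (origin: centre of the underside); bystander
Mind the look-alikes: they are no part of the job. Leave any purple, turquoise or white look-alike of the panel alone.

How it is judged:
By the outcome, as a careful person would: the job done as asked, in the order asked, and still so for the second after the job is handed in, with the robot touching nothing.
It also fails if it takes over 53 s, if anything falls off the work surface, if the arm or the gripper's body presses on something with over 40 N, if the wrist force passes 120 N, or if a joint passes its speed limit or range.

## Working session

There is one attempt and no reset: what is moved stays moved. The work goes in short steps, Python scripts to look and compute and a tool call to move; the robot and the scene stay as the last step left them, time stands still between calls to the robot, and variables do not carry over. Pictures are saved under pics/ and viewed, and the job is handed in when it is done.

Besides the shell and the picture viewer there is one more tool, called after "Emit:" by a JSON object that holds its "api" and its "payload". arm_command: Moves the arm, as the interface text tells. Its arguments: {"type":"object","properties":{"plan":{"type":"array","items":{"type":"number"}}},"required":["plan"]}

```bash
ls -la; mkdir -p pics
python3 - <<'E'
from bench import robot,cams
import cv2
print(robot.get_obs())
for n in("scene","top"):
    s=cams.snapshot(n); cv2.imwrite(f"pics/{n}0.png",cv2.cvtColor(s["pixels"],cv2.COLOR_RGB2BGR))
    print(n,{k:v for k,v in s.items() if k!="pixels"})
E
```

```text
total 12
drwxr-xr-x  3 agent agent 4096 Dec  7 02:48 .
drwxr-xr-x 23 root  root  4096 Dec  7 02:48 ..
drwxr-xr-x  2 agent agent 4096 Dec  7 02:48 pics
{'time': 0.0, 'joint_positions': array([-1.36012633e+00,  8.79870850e-02,  1.37225532e+00, -3.38210237e-05,
        1.68363504e+00, -1.03107905e-01]), 'qvel': array([ 0.00029902,  0.00055297,  0.00027666, -0.00128903, -0.0014403 ,
        0.00021665]), 'joint_torque': array([-3.65308470e-04, -3.40176451e+01, -3.02429116e+01,  7.17291771e-02,
        3.31246108e-02, -1.74537199e-04]), 'tool_pos': array([ 0.16962534, -0.52261455,  0.21228612]), 'ee_rot': array([-3.13931654e+00, -2.01726012e-04,  3.13773905e-01]), 'wrist_force': array([ 0.14218342, -0.19720174,  0.16326599]), 'wrist_torque': array([ 0.0441438 , -0.00951717, -0.02379052]), 'width': 0.09405155926974347}
scene {'fov_y': 56.42741426386689, 'cx': 316.4729511646912, 'cy': 195.4860885301401, 'camera_from_world': array([[-0.54612659,  0.83764247,  0.01004142,  0.31106606],
       [-0.42563805, -0.2877921 ,  0.85790906,  0.11670762],
       [ 0.72151091,  0.46425294,  0.51370343, -1.21870112],
       [ 0.        ,  0.        ,  0.        ,  1.        ]])}
top {'fov_y': 44.28503919695356, 'cx': 325.2702975829579, 'cy': 201.77810740033658, 'camera_from_world': array([[ 1.88336146e-02, -9.99821877e-01, -1.22870813e-03,
        -8.47719837e-02],
       [ 9.82215718e-01,  1.82723249e-02,  1.86864674e-01,
        -4.69278500e-01],
       [-1.86808937e-01, -4.72619369e-03,  9.82384896e-01,
        -1.38681132e+00],
       [ 0.00000000e+00,  0.00000000e+00,  0.00000000e+00,
         1.00000000e+00]])}
```

View pics/scene0.png

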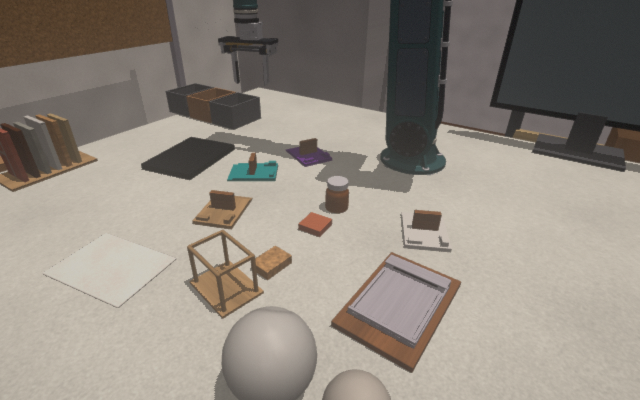

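View pics/top0.png

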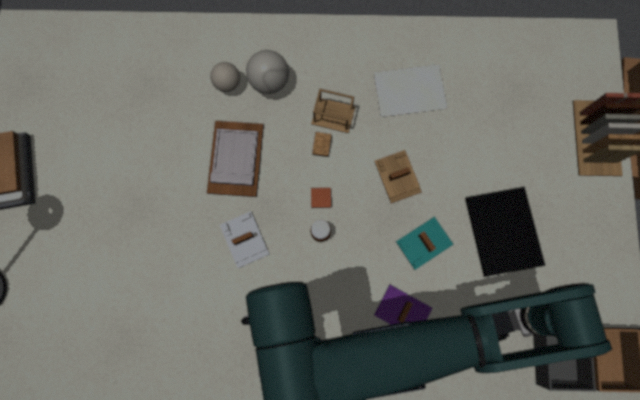

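Candidates: light-wood panel, top (398,176) / scene (222,207); turquoise, top (425,242); purple, top (403,308); white, top (243,238). The light-wood one fits the description. I'll confirm it with enlarged crops, and enlarge the stand too.

Run:
```python
import cv2,numpy as np
t=cv2.imread("pics/top0.png"); s=cv2.imread("pics/scene0.png")
def c(im,u0,v0,u1,v1,k): return cv2.resize(im[v0:v1,u0:u1],None,fx=k,fy=k,interpolation=cv2.INTER_CUBIC)
a=c(t,360,135,440,215,4.95);b=c(s,182,175,262,235,4.95)
h=max(a.shape[0],b.shape[0]); 
f=lambda x:cv2.copyMakeBorder(x,0,h-x.shape[0],0,0,cv2.BORDER_CONSTANT)
cv2.imwrite("pics/panel0.png",np.hstack([f(a),f(b)]))
a=c(t,200,115,272,203,5.5);b=c(s,330,250,468,360,3)
h=max(a.shape[0],b.shape[0])
cv2.imwrite("pics/stand0.png",np.hstack([f(a),f(b)])[:, :800])
```

```text
(no output)
```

View pics/panel0.png

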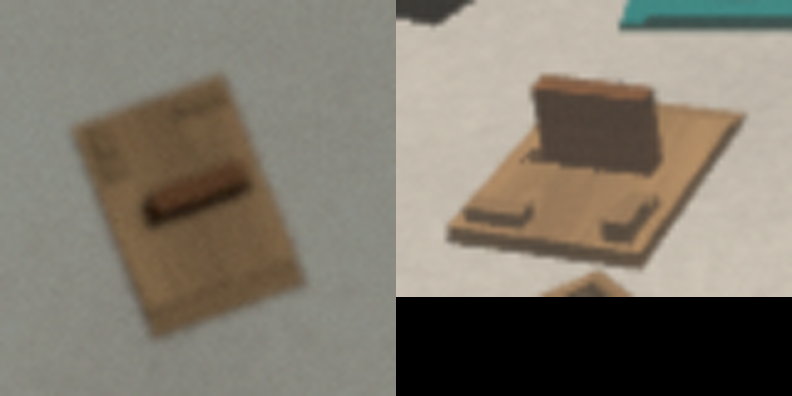

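View pics/stand0.png

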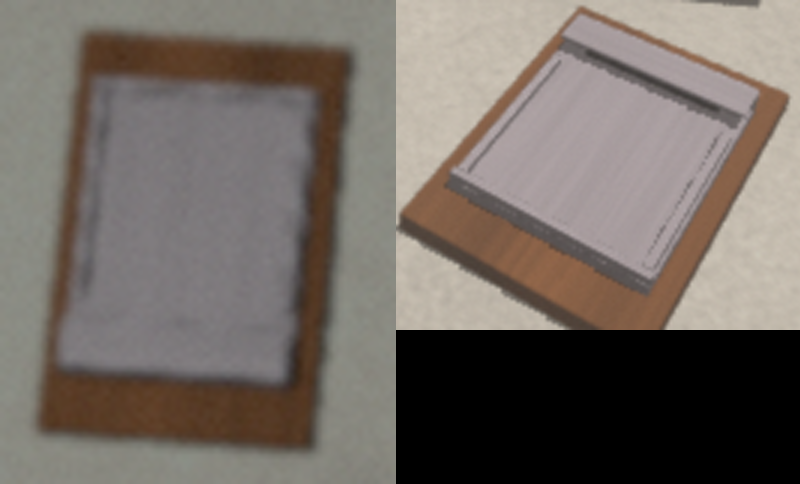

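The crops confirm it. The light-wood panel has its tongue at crop (228,312), pointing towards the robot, and its blocks on the far +x side. The stand's lip (broad bar with a black slot) is on the robot side, with the rib on the far side. Next I'll measure both.

```bash
cat > h.py <<'E'
import numpy as np,cv2
from bench import robot,cams
def snap(n,fn=None):
    s=cams.snapshot(n)
    if fn: cv2.imwrite(f"pics/{fn}.png",cv2.cvtColor(s["pixels"],cv2.COLOR_RGB2BGR))
    return s
def ray(s,uv):
    uv=np.atleast_2d(np.asarray(uv,float)); f=200/np.tan(np.radians(s["fov_y"])/2)
    d=np.c_[(uv[:,0]-s["cx"])/f,-(uv[:,1]-s["cy"])/f,-np.ones(len(uv))]
    T=s["camera_from_world"];R=T[:3,:3]
    return -R.T@T[:3,3], d@R
def onplane(s,uv,z):
    o,d=ray(s,uv); return o+d*((z-o[2])/d[:,2])[:,None]
def proj(s,P):
    P=np.atleast_2d(P);T=s["camera_from_world"];f=200/np.tan(np.radians(s["fov_y"])/2)
    c=P@T[:3,:3].T+T[:3,3]
    return np.c_[s["cx"]+f*c[:,0]/-c[:,2], s["cy"]-f*c[:,1]/-c[:,2]]
def mask(s,roi,lo,hi):
    h=cv2.cvtColor(s["pixels"],cv2.COLOR_RGB2HSV); m=cv2.inRange(h,np.array(lo),np.array(hi))
    k=np.zeros_like(m);u0,v0,u1,v1=roi;k[v0:v1,u0:u1]=m[v0:v1,u0:u1];return k
def big(m):
    m=cv2.morphologyEx(m,cv2.MORPH_CLOSE,np.ones((5,5)))
    c,_=cv2.findContours(m,cv2.RETR_EXTERNAL,cv2.CHAIN_APPROX_NONE);return max(c,key=cv2.contourArea)
E
python3 - <<'E'
from h import *
t=snap("top");s=snap("scene")
h=cv2.cvtColor(t["pixels"],cv2.COLOR_RGB2HSV)
for p in [(380,160),(398,176),(405,195),(440,170),(215,185),(235,150),(230,125),(260,150)]: print(p,h[p[1],p[0]])
h=cv2.cvtColor(s["pixels"],cv2.COLOR_RGB2HSV)
print('scene')
for p in [(222,210),(222,200),(240,205),(280,220),(400,300),(345,315),(410,270)]: print(p,h[p[1],p[0]])
E
```

```text
(380, 160) [ 17 104 108]
(398, 176) [ 13 138  50]
(405, 195) [ 16 108 106]
(440, 170) [ 30  16 140]
(215, 185) [ 13 147  85]
(235, 150) [160   6 122]
(230, 125) [ 13 153  90]
(260, 150) [12 96 77]
scene
(222, 210) [ 15 103 148]
(222, 200) [14 65 78]
(240, 205) [ 15 107 176]
(280, 220) [ 19  29 196]
(400, 300) [  0  17 168]
(345, 315) [ 12 116 136]
(410, 270) [172  17 168]
```

Run:
```python
from h import *
t=snap("top");s=snap("scene")
print("cams",ray(t,[0,0])[0],ray(s,[0,0])[0])
def rect(sn,c,z):
    P=onplane(sn,c.reshape(-1,2),z)[:,:2]; r=cv2.minAreaRect((P*1000).astype(np.float32)); return r,cv2.boxPoints(r)
c=big(mask(t,(365,140,430,210),(5,60,20),(25,255,255)))
for z in(0,.01): print("panel top",z,rect(t,c,z)[0])
c=big(mask(s,(185,180,262,235),(5,60,20),(25,255,255)))
cv2.imwrite("pics/m.png",mask(s,(185,180,262,235),(5,60,20),(25,255,255)))
c2=big(mask(t,(200,112,275,205),(5,60,20),(25,255,255)))
for z in(0,.014): r=rect(t,c2,z);print("stand top",z,r[0],r[1].round(0).tolist())
c3=big(mask(s,(328,248,470,362),(5,70,20),(25,255,255)))
for z in(0,.014): r=rect(s,c3,z);print("stand scene",z,r[0],r[1].round(0).tolist())
# wall top view
m=mask(t,(380,160,418,192),(0,60,10),(25,255,85)); w=big(m); print("wall area",cv2.contourArea(w),rect(t,w,.055)[0],cv2.minAreaRect(w))
# scene wall: 
v=s["pixels"][185:235,185:262]
vis=s["pixels"].copy();cv2.drawContours(vis,[c],-1,(255,0,0),1);cv2.drawContours(vis,[c3],-1,(0,255,0),1)
vt=t["pixels"].copy();cv2.drawContours(vt,[c2],-1,(0,255,0),1);cv2.drawContours(vt,[w],-1,(255,0,0),1)
a=cv2.resize(vis[175:360,180:470],None,fx=2.5,fy=2.5)[:,:725]
cv2.imwrite("pics/v1.png",a[:,:,::-1])
cv2.imwrite("pics/v2.png",cv2.resize(vt[110:215,200:435],None,fx=3.3,fy=3.3)[:,:,::-1])
```

```text
cams [ 0.20346053 -0.08273641  1.44996991] [1.0988628  0.33881096 0.52280287]
panel top 0 ((563.0108032226562, -293.83160400390625), (139.84120178222656, 100.80780792236328), 21.205032348632812)
panel top 0.01 ((560.5310668945312, -292.375732421875), (138.87677001953125, 100.11249542236328), 21.205045700073242)
stand top 0 ((611.091552734375, 202.38833618164062), (151.521728515625, 231.32252502441406), 86.9760971069336) [[492.0, 133.0], [723.0, 121.0], [731.0, 272.0], [500.0, 284.0]]
stand top 0.014 ((607.1558227539062, 199.63536071777344), (150.05870056152344, 229.08897399902344), 86.9760971069336) [[489.0, 131.0], [718.0, 119.0], [725.0, 269.0], [497.0, 281.0]]
stand scene 0 ((597.9777221679688, 202.56773376464844), (153.32760620117188, 241.95701599121094), 87.10601043701172) [[473.0, 132.0], [715.0, 120.0], [723.0, 273.0], [481.0, 285.0]]
stand scene 0.014 ((611.3908081054688, 206.21617126464844), (149.22169494628906, 235.4777069091797), 87.10601043701172) [[490.0, 138.0], [725.0, 126.0], [733.0, 275.0], [498.0, 287.0]]
wall area 114.0 ((553.919921875, -290.05914306640625), (19.716079711914062, 65.32786560058594), 19.850807189941406) ((399.1500244140625, 174.4499969482422), (6.640782833099365, 22.135942459106445), 71.56504821777344)
```

View pics/v1.png

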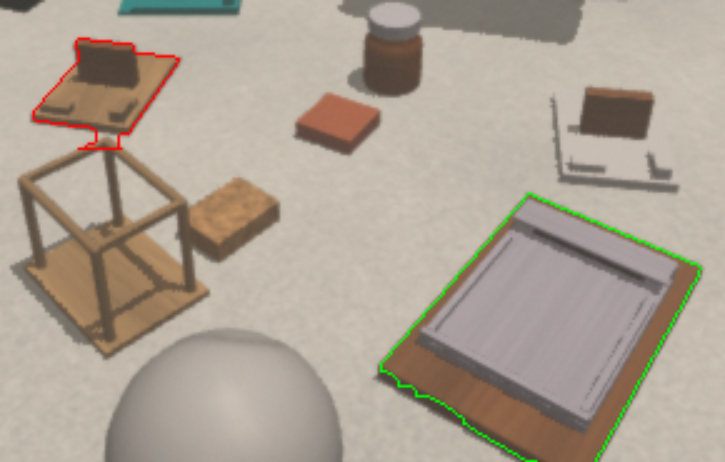

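View pics/v2.png

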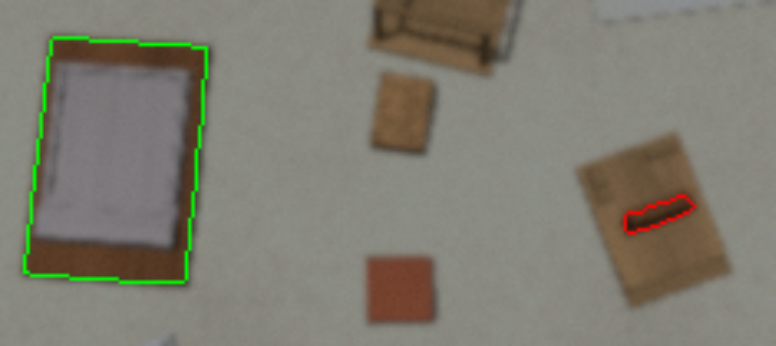

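Panel centre is about (0.562, -0.293) with yaw 21.2°, and 139 x 100 mm as it should be. Stand is at about (0.609, 0.201) with yaw -3°. First I'll turn the tool so its y axis lies along panel +x.

Emit:
{"api": "arm_command", "payload": {"plan": [0,0,0,0,0,-10.5,0,0,0,0,0,0,-10.5,0,0,0,0,0,0,-10.5,0,0,0,0,0,0,-10.5,0,0,0,0,0,0,-10.5,0,0,0,0,0,0,-10.5,0,0,0,0,0,0,-10.5,0,0,0,0,0,0,-10.5,0]}}

```text
time: 1.3
tool_pos: [0.1698, -0.5231, 0.2134]
ee_rot: [3.142, -0.0, 1.786]
wrist_force: [0.1, -0.4, 0.6]
width: 0.0942
```

Emit:
{"api": "arm_command", "payload": {"plan": [0,0,0,0,0,-9.2,0,0,0,0,0,0,0,0]}}

```text
time: 1.55
tool_pos: [0.1698, -0.5231, 0.2134]
ee_rot: [3.142, -0.0, 1.939]
wrist_force: [0.3, -0.4, -0.5]
width: 0.094
```

```bash
cat >> h.py <<'E'
from scipy.spatial.transform import Rotation as Ro
def st():
    o=robot.get_obs(); return o,Ro.from_euler('xyz',o['ee_rot']).as_matrix(),o['tool_pos']
def delta(target,Rt=None):
    o,R,p=st(); d=R.T@(np.asarray(target)-p)*100
    print("t",round(o['time'],2),"p",(p*1000).round(1),"rpy",np.degrees(o['ee_rot']).round(2),"F",o['wrist_force'].round(2),"M",o['wrist_torque'].round(3),"w",round(o['width']*1000,1))
    print("shift cm",d.round(2))
    if Rt is not None: print("turn deg",np.degrees(Ro.from_matrix(R.T@Rt).as_rotvec()).round(2))
def tool(yaw,pitch=0): # tool axes for panel yaw(deg); pitch>0 raises +x end
    c,s=np.cos(np.radians(yaw)),np.sin(np.radians(yaw)); Rz=np.array([[c,-s,0],[s,c,0],[0,0,1]])
    cp,sp=np.cos(np.radians(pitch)),np.sin(np.radians(pitch)); Ry=np.array([[cp,0,-sp],[0,1,0],[sp,0,cp]])
    Rp=Rz@Ry; return np.c_[Rp[:,1],Rp[:,0],-Rp[:,2]],Rp
E
python3 -c "
from h import *
delta([.562,-.293,.15],tool(21.2)[0])"
```

```text
t 1.55 p [ 169.8 -523.1  213.4] rpy [ 1.8000e+02 -1.0000e-02  1.1107e+02] F [ 0.28 -0.44 -0.52] M [-0.033 -0.094 -0.002] w 94.0
shift cm [ 7.37 44.87  6.34]
turn deg [ 0.   -0.01 -0.13]
```

Emit:
{"api": "arm_command", "payload": {"plan": [0.9,5,0,0,0,0,0,0.9,5,0,0,0,0,0,0.9,5,0,0,0,0,0,0.9,5,0,0,0,0,0,0.9,5,1,0,0,0,0,0.9,5,1,0,0,0,0,0.9,5,1,0,0,0,0,0.9,5,1,0,0,0,0]}}

```text
time: 2.55
tool_pos: [0.5181, -0.3105, 0.1732]
ee_rot: [3.142, 0.0, 1.937]
wrist_force: [0.0, -1.0, -0.1]
width: 0.0941
```

Emit:
{"api": "arm_command", "payload": {"plan": [0.2,4.9,2.3,0,0,0,0,0,0,0,0,0,0,0,0,0,0,0,0,0,0]}}

```text
time: 2.92
tool_pos: [0.5613, -0.2922, 0.1505]
ee_rot: [-3.141, 0.0, 1.939]
wrist_force: [0.2, 0.2, 0.3]
width: 0.0936
```

```bash
python3 -c "
from h import *
delta([.562,-.293,.025],tool(21.2)[0])
s=snap('scene','s1');t=snap('top','t1')
a=s['pixels'][130:250,150:330];b=t['pixels'][130:230,330:470]
a=cv2.resize(a,None,fx=3.3,fy=3.3);cv2.imwrite('pics/c1.png',a[:,:,::-1])
"
```

```text
t 2.92 p [ 561.3 -292.2  150.5] rpy [-1.7995e+02  1.0000e-02  1.1110e+02] F [0.24 0.22 0.26] M [-0.046 -0.089 -0.   ] w 93.6
shift cm [-0.1   0.05 12.55]
turn deg [-0.05  0.01 -0.1 ]
```

View pics/c1.png

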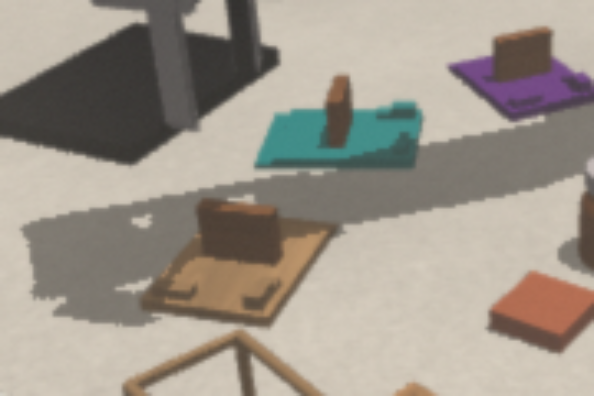

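```bash
python3 -c "
from h import *
s=snap('scene')
print(proj(s,[.562,-.293,.055]),onplane(s,[222.1,192.4],.055))"
```

```text
[[219.03171212 191.84030242]] [[ 0.55972816 -0.28477255  0.055     ]]
```

```bash
python3 -c "
from h import *
s=snap('scene');t=snap('top','t1')
c=np.array([[145,295],[268,315],[340,226]])/3.3+[150,130]
print(c,onplane(s,c,.01).round(4))
P=tool(21.2)[1]@np.array([[.07,-.05,.01],[.07,.05,.01],[-.07,.05,.01]]).T
print((P.T+[.562,-.293,0]).round(4)[:, :2])
a=s['pixels'][20:180,120:300];a=cv2.resize(a,None,fx=3.3,fy=3.3)
b=cv2.resize(t['pixels'][110:260,320:480],None,fx=3.5,fy=3.5,interpolation=cv2.INTER_CUBIC)
cv2.imwrite('pics/c2.png',a[:,:,::-1]);cv2.imwrite('pics/c3.png',b[:,:,::-1])
"
```

```text
[[193.93939394 219.39393939]
 [231.21212121 225.45454545]
 [253.03030303 198.48484848]] [[ 0.6374 -0.3077  0.01  ]
 [ 0.6059 -0.2158  0.01  ]
 [ 0.4851 -0.2547  0.01  ]]
[[ 0.6453 -0.3143]
 [ 0.6092 -0.2211]
 [ 0.4787 -0.2717]]
```

View pics/c2.png

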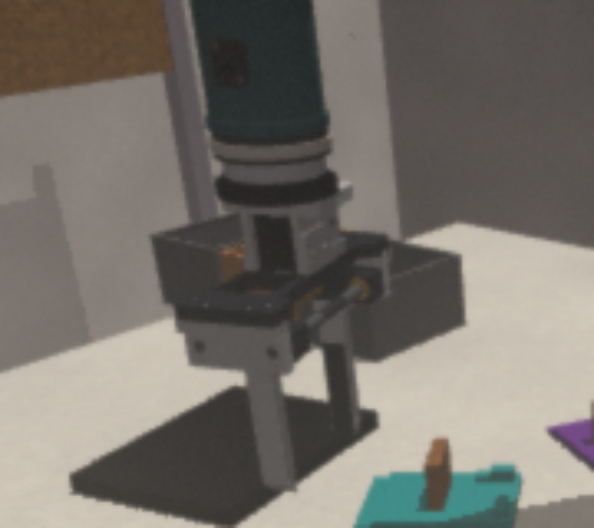

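View pics/c3.png

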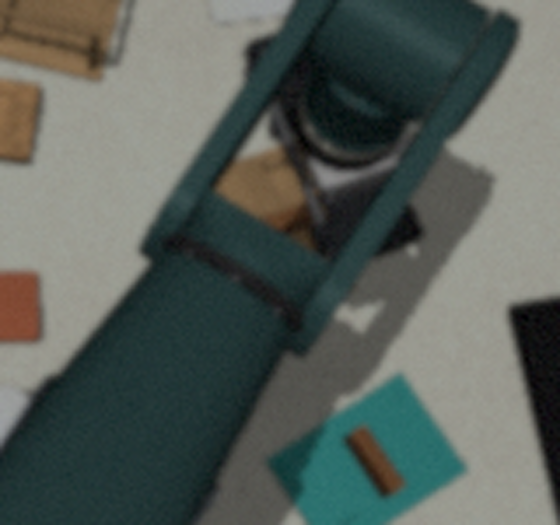

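```bash
python3 -c "
from h import *
s=snap('scene');o,R,p=st()
for k in [[-8,47,8],[8,47,8],[-8,59.5,8],[8,59.5,8],[-8,-47,8],[8,-47,8],[-8,-59.5,8],[8,-59.5,8]]:
  u=proj(s,p+R@np.array(k)/1000)[0]; print(k,u.round(1),((u-[120,20])*3.3).round())
"
```

```text
[-8, 47, 8] [202.2 167.6] [271. 487.]
[8, 47, 8] [208.8 168.3] [293. 489.]
[-8, 59.5, 8] [199.5 170. ] [262. 495.]
[8, 59.5, 8] [206.2 170.8] [285. 498.]
[-8, -47, 8] [220.  150.9] [330. 432.]
[8, -47, 8] [226.1 151.5] [350. 434.]
[-8, -59.5, 8] [222.1 148.9] [337. 425.]
[8, -59.5, 8] [228.1 149.5] [357. 427.]
```

```bash
python3 -c "
from h import *
s=snap('scene');t=snap('top')
print(onplane(t,[399.8,172.8],.055))
print('proj top',proj(t,[[.562,-.293,.055],[.560,-.285,.055]]))
# panel outline corners top0 crop
c=np.array([[72,128],[222,72],[305,285],[155,338]])/4.95+[360,135]
print(onplane(t,c,.01).round(4), onplane(t,c,.01).mean(0))
a=cv2.resize(s['pixels'][185:235,185:260],None,fx=10,fy=10,interpolation=cv2.INTER_NEAREST)
for i in range(5): cv2.putText(a,str(185+10*i),(0,100*i+12),0,.4,(255,0,0))
for i in range(7): cv2.putText(a,str(185+10*i),(100*i,12),0,.4,(255,0,0)); cv2.line(a,(100*i,0),(100*i,500),(255,255,0),1)
for i in range(5): cv2.line(a,(0,100*i),(750,100*i),(255,255,0),1)
cv2.imwrite('pics/c4.png',a[:,:,::-1])
"
```

```text
[[ 0.55893279 -0.29209032  0.055     ]]
proj top [[400.10147389 171.78630242]
 [397.3685288  172.40159512]]
[[ 0.6062 -0.2227  0.01  ]
 [ 0.6436 -0.3149  0.01  ]
 [ 0.5107 -0.3635  0.01  ]
 [ 0.4764 -0.2727  0.01  ]] [ 0.55921446 -0.29344854  0.01      ]
```

View pics/c4.png

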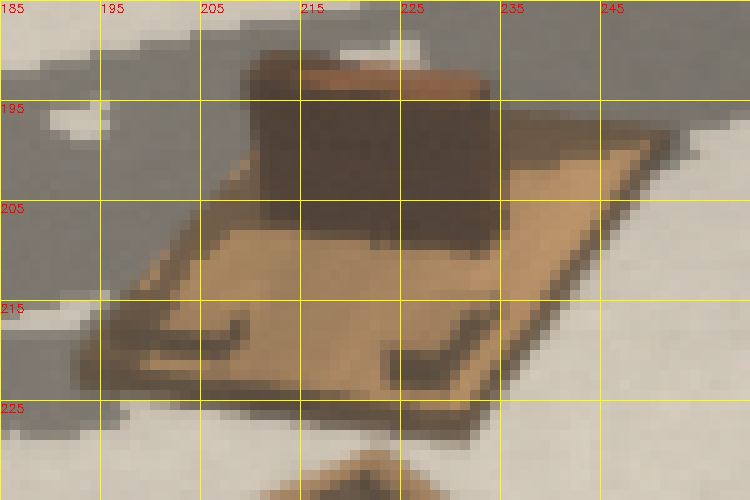

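```bash
python3 -c "
from h import *
s=snap('scene')
for c in ([.562,-.293],[.559,-.285]):
  P=(tool(21.2)[1]@np.array([[.07,-.05,.01],[.07,.05,.01],[-.07,.05,.01],[0,0,.055],[.007,-.03,.055],[.007,.03,.055]]).T).T+[*c,0]
  print(proj(s,P).round(1).tolist())
"
```

```text
[[189.5, 220.1], [228.6, 225.4], [249.8, 195.6], [219.0, 191.8], [206.5, 191.9], [229.3, 194.6]]
[[192.7, 220.5], [232.0, 225.9], [252.8, 196.0], [222.2, 192.2], [209.7, 192.3], [232.6, 195.1]]
```

The scene view puts everything about 3 px to the right of what the top view implies, for both the panel and the stand. Relative displacements still agree. I'll use the mean for the grasp, since there's ample tolerance, and pre-close the jaws to clear the blocks.

Emit:
{"api": "arm_command", "payload": {"plan": [0.3,0.1,2,0,0,0,0.65,0,0,2,0,0,0,0.65,0,0,1,0,0,0,0.65,0,0,1,0,0,0,0.65,0,0,1,0,0,0,0.65,0,0,0,0,0,0,0.65]}}

```text
time: 4.12
tool_pos: [0.5611, -0.2886, 0.0796]
ee_rot: [-3.141, -0.001, 1.94]
wrist_force: [-0.2, -0.3, -0.1]
width: 0.0372
```

```bash
python3 -c "
from h import *
delta([.561,-.289,.026],tool(21.2)[0])
s=snap('scene')
a=cv2.resize(s['pixels'][135:235,170:270],None,fx=5.5,fy=5.5,interpolation=cv2.INTER_CUBIC)
cv2.imwrite('pics/c5.png',a[:,:,::-1])"
```

```text
t 4.12 p [ 561.1 -288.6   79.6] rpy [-1.7994e+02 -7.0000e-02  1.1118e+02] F [-0.21 -0.27 -0.06] M [-0.065 -0.06  -0.067] w 37.2
shift cm [-0.04 -0.02  5.36]
turn deg [-0.06 -0.07 -0.02]
```

View pics/c5.png

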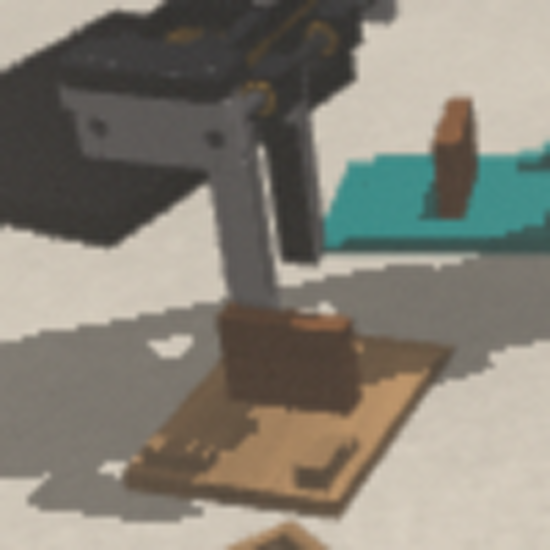

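```bash
python3 -c "
from h import *
s=snap('scene');o,R,p=st();w=o['width']*500
f=lambda P:((proj(s,P)-[170,135])*5.5).round(0).tolist()
for y in(w,w+12.5,-w,-w-12.5): print('finger',round(y),f([p+R@np.array([x,y,8])/1000 for x in(-8,8)]))
for c in ([.562,-.293],[.561,-.289],[.559,-.285]):
  P=(tool(21.2)[1]@np.array([[.007,-.03,.055],[.007,.03,.055],[.007,-.03,.01],[.007,.03,.01]]).T).T+[*c,0];print(c,f(P))
"
```

```text
finger 17 [[238.0, 297.0], [272.0, 301.0]]
finger 29 [[226.0, 311.0], [260.0, 315.0]]
finger -17 [[271.0, 261.0], [304.0, 264.0]]
finger -29 [[283.0, 248.0], [315.0, 251.0]]
[0.562, -0.293] [[201.0, 313.0], [326.0, 328.0], [214.0, 397.0], [337.0, 413.0]]
[0.561, -0.289] [[209.0, 314.0], [334.0, 330.0], [222.0, 399.0], [345.0, 415.0]]
[0.559, -0.285] [[218.0, 315.0], [344.0, 330.0], [232.0, 400.0], [355.0, 415.0]]
```

The finger and wall pixels agree with the wall being within 2 mm of the tool's centre, so I'll go down.

Emit:
{"api": "arm_command", "payload": {"plan": [0.1,0,1.5,0,0,0,0.65,0,0,1.5,0,0,0,0.65,0,0,1.3,0,0,0,0.65,0,0,1,0,0,0,0.65,0,0,0,0,0,0,0.65]}}

```text
time: 4.85
tool_pos: [0.5604, -0.2874, 0.0259]
ee_rot: [-3.14, -0.002, 1.94]
wrist_force: [-0.2, -0.3, -0.1]
width: 0.0331
```

```bash
python3 -c "
from h import *
delta([.561,-.289,.026],tool(21.2)[0])
s=snap('scene')
a=cv2.resize(s['pixels'][135:235,170:270],None,fx=5.5,fy=5.5,interpolation=cv2.INTER_CUBIC)
cv2.imwrite('pics/c6.png',a[:,:,::-1])"
```

```text
t 4.85 p [ 560.4 -287.4   25.9] rpy [-1.7991e+02 -1.2000e-01  1.1118e+02] F [-0.23 -0.29 -0.07] M [-0.005 -0.13  -0.007] w 33.1
shift cm [-0.18 -0.   -0.01]
turn deg [-0.09 -0.12 -0.02]
```

View pics/c6.png

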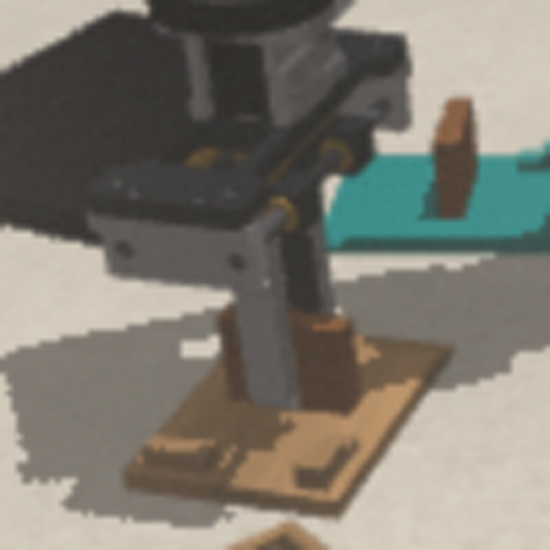

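The fingers straddle the wall at crop (270,350) and the panel hasn't moved. Closing.

Emit:
{"api": "arm_command", "payload": {"plan": [0,0,0,0,0,0,0.8,0,0,0,0,0,0,1,0,0,0,0,0,0,1,0,0,0,0,0,0,1,0,0,0,0,0,0,1]}}

```text
time: 5.52
tool_pos: [0.5614, -0.2882, 0.0282]
ee_rot: [3.141, 0.001, 1.94]
wrist_force: [-2.2, -1.1, 4.1]
width: 0.0137
```

Emit:
{"api": "arm_command", "payload": {"plan": [0,0,-0.5,0,0,0,1,0,0,-1,0,0,0,1,0,0,-2,0,0,0,1,0,0,-3,0,0,0,1,0,0,-4,0,0,0,1,0,0,-4,0,0,0,1,0,0,0,0,0,0,1]}}

```text
time: 6.4
tool_pos: [0.5636, -0.2892, 0.1787]
ee_rot: [3.135, 0.009, 1.941]
wrist_force: [0.5, -0.3, -3.5]
width: 0.0139
```

```bash
python3 -c "
from h import *
delta([.609,.203,.17],tool(-3)[0])
s=snap('scene');snap('top','t2')
a=cv2.resize(s['pixels'][60:260,120:320],None,fx=2.8,fy=2.8,interpolation=cv2.INTER_CUBIC)
cv2.imwrite('pics/c7.png',a[:,:,::-1])"
```

```text
t 6.4 p [ 563.6 -289.2  178.7] rpy [179.61   0.53 111.18] F [ 0.54 -0.28 -3.5 ] M [ 0.047 -0.059  0.008] w 13.9
shift cm [44.26 22.02  0.62]
turn deg [ 0.5   0.43 24.19]
```

View pics/c7.png

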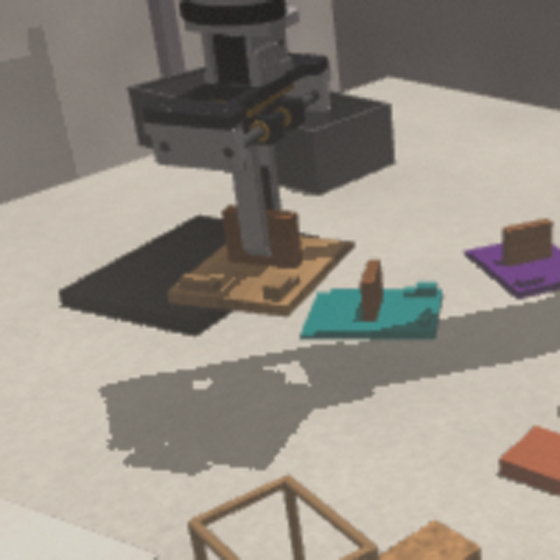

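Held: opening is 13.9 mm and the load about 3.5 N. Now I'll rotate to the stand's yaw and carry it over at height.

Emit:
{"api": "arm_command", "payload": {"plan": [0,0,0,0,0,6,1,0,0,0,0,0,6,1,0,0,0,0,0,6,1,0,0,0,0,0,6.2,1,2,0,0,0,0,0,1,4,0.2,0,0,0,0,1,5,0.2,0,0,0,0,1,5,0.2,0,0,0,0,1]}}

```text
time: 7.5
tool_pos: [0.5746, -0.1254, 0.1707]
ee_rot: [-3.139, -0.002, 1.52]
wrist_force: [0.4, 1.4, -3.1]
width: 0.0138
```

Emit:
{"api": "arm_command", "payload": {"plan": [5,0.2,0,0,0,0,1,5,0.2,0,0,0,0,1,5,0.2,0,0,0,0,1,5,0.2,0,0,0,0,1,5,0.2,0,0,0,0,1,4,0.2,0,0,0,0,1,3,0.2,0,0,0,0,1,0,0,0,0,0,0,1]}}

```text
time: 8.5
tool_pos: [0.6046, 0.1937, 0.1705]
ee_rot: [-3.138, -0.0, 1.524]
wrist_force: [0.1, -0.6, -2.4]
width: 0.0139
```

```bash
python3 -c "
from h import *
delta([.609,.203,.17],tool(-3)[0])
s=snap('scene','s3');t=snap('top','t3')
a=cv2.resize(s['pixels'][100:370,270:540],None,fx=2.2,fy=2.2,interpolation=cv2.INTER_CUBIC)
cv2.imwrite('pics/c8.png',a[:,:,::-1])"
```

```text
t 8.5 p [604.6 193.7 170.5] rpy [-179.79   -0.     87.34] F [ 0.09 -0.64 -2.41] M [-0.101 -0.043 -0.029] w 13.9
shift cm [0.95 0.4  0.04]
turn deg [-0.21 -0.    0.34]
```

View pics/c8.png

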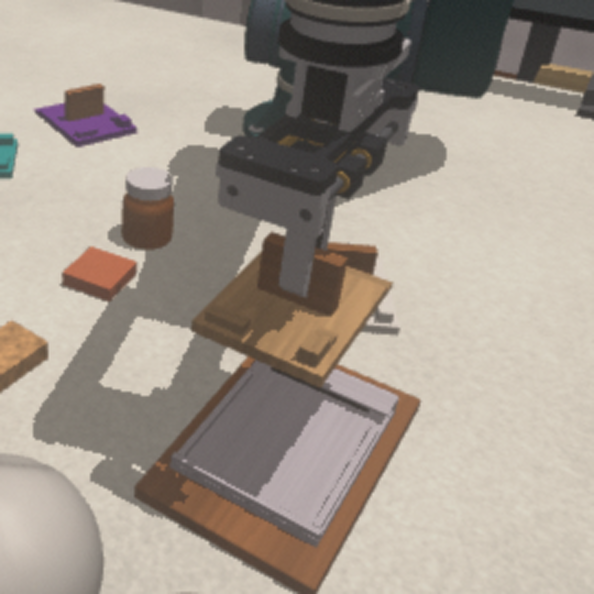

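View pics/t3.png

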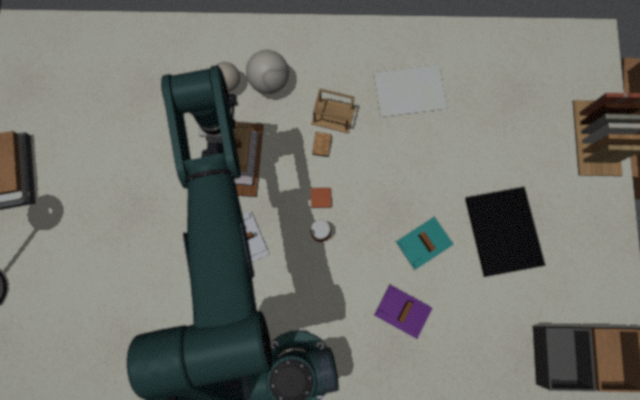

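```bash
python3 -c "
import cv2
im=cv2.imread('pics/scene0.png')
u0,v0,u1,v1=330,250,466,358;k=5.8
a=cv2.resize(im[v0:v1,u0:u1],None,fx=k,fy=k,interpolation=cv2.INTER_CUBIC)
for u in range(u0,u1,10):
  cv2.putText(a,str(u),(int((u-u0)*k),8),0,.3,(0,0,255)); cv2.line(a,(int((u-u0+.5)*k),0),(int((u-u0+.5)*k),5),(0,0,255),1)
for v in range(v0,v1,10):
  cv2.putText(a,str(v),(5,int((v-v0+.5)*k)+3),0,.3,(0,0,255)); cv2.line(a,(0,int((v-v0+.5)*k)),(4,int((v-v0+.5)*k)),(0,0,255),1)
cv2.imwrite('pics/c9.png',a)"
```

```text
(no output)
```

View pics/c9.png

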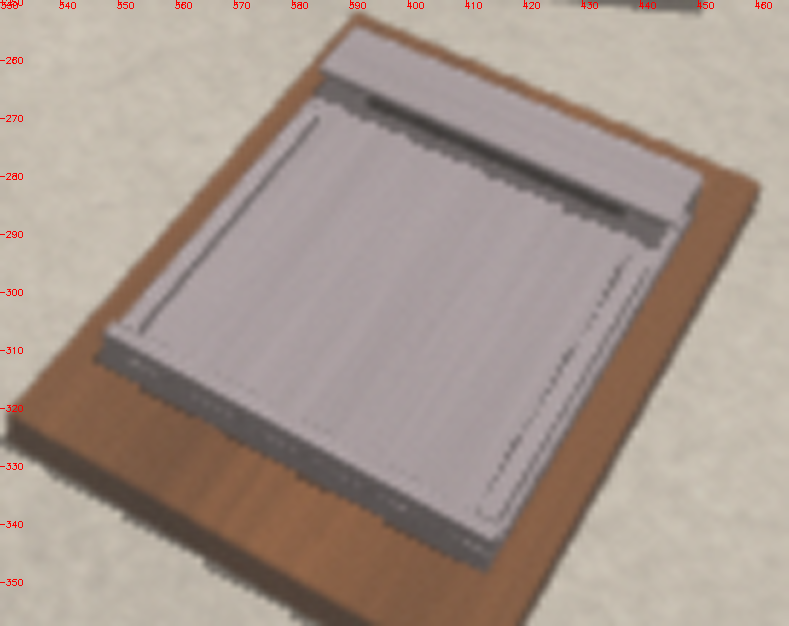

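Run:
```python
from h import *
s=snap("scene")
g=lambda x,y:(x/5.8+330-.5,y/5.8+250-.5)
pts={"pl --":(357,12,14),"pl -+":(760,186,14),"pl +-":(8,418,14),"lipTop +x L":(322,70,35),"lipTop +x R":(675,228,35),"lipTop -x L":(365,27,35),"lipTop -x R":(702,178,35),
"rib out L":(105,328,28),"rib out R":(497,543,28),"wall -y a":(318,117,28),"wall -y b":(137,331,28),"wall +y a":(628,258,28),"wall +y b":(487,492,28)}
W={}
for k,(x,y,z) in pts.items():
    W[k]=onplane(s,g(x,y),z/1000)[0]*1000; print(k,W[k].round(1))
d=W["pl --"]-W["pl +-"];print("len x",np.linalg.norm(d),np.degrees(np.arctan2(-d[1],-d[0])))
d=W["pl -+"]-W["pl --"];print("len y",np.linalg.norm(d),np.degrees(np.arctan2(-d[0],d[1])))
yaw=-3.1;R=tool(yaw)[1]
C=(W["pl -+"]+W["pl +-"])/2;print("centre",C)
C[2]=0
for k in W: print(k,(R.T@(W[k]-C)).round(1))
```

```text
pl -- [490.  137.6  14. ]
pl -+ [499.3 285.6  14. ]
pl +- [719.8 127.   14. ]
lipTop +x L [550.4 148.4  35. ]
lipTop +x R [557.5 270.6  35. ]
lipTop -x L [521.2 151.5  35. ]
lipTop -x R [530.7 271.3  35. ]
rib out L [685.6 139.6  28. ]
rib out R [693.2 264.1  28. ]
wall -y a [565.2 154.3  28. ]
wall -y b [681.3 148.1  28. ]
wall +y a [570.7 261.2  28. ]
wall +y b [678.8 255.9  28. ]
len x 229.97926239307807 -2.6550240284851876
len y 148.23436253147065 -3.5681604445084107
centre [609.50892393 206.25988635  14.        ]
pl -- [-115.6  -75.    14. ]
pl -+ [-114.4   73.2   14. ]
pl +- [114.4 -73.2  14. ]
lipTop +x L [-55.9 -61.   35. ]
lipTop +x R [-55.4  61.4  35. ]
lipTop -x L [-85.2 -59.4  35. ]
lipTop -x R [-82.2  60.6  35. ]
rib out L [ 79.6 -62.5  28. ]
rib out R [80.4 62.3 28. ]
wall -y a [-41.4 -54.3  28. ]
wall -y b [ 74.9 -54.2  28. ]
wall +y a [-41.7  52.7  28. ]
wall +y b [66.5 53.4 28. ]
```

```bash
python3 -c "
import cv2
im=cv2.imread('pics/scene0.png'.replace('scene0','s3'))
u0,v0,u1,v1=350,195,455,285;k=7
a=cv2.resize(im[v0:v1,u0:u1],None,fx=k,fy=k,interpolation=cv2.INTER_CUBIC)
for u in range(u0,u1,10):
  cv2.putText(a,str(u),(int((u-u0)*k),8),0,.3,(0,0,255)); cv2.line(a,(int((u-u0+.5)*k),0),(int((u-u0+.5)*k),5),(0,0,255),1)
for v in range(v0,v1,10):
  cv2.putText(a,str(v),(5,int((v-v0+.5)*k)+3),0,.3,(0,0,255)); cv2.line(a,(0,int((v-v0+.5)*k)),(4,int((v-v0+.5)*k)),(0,0,255),1)
cv2.imwrite('pics/c10.png',a)"
```

```text
(no output)
```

View pics/c10.png

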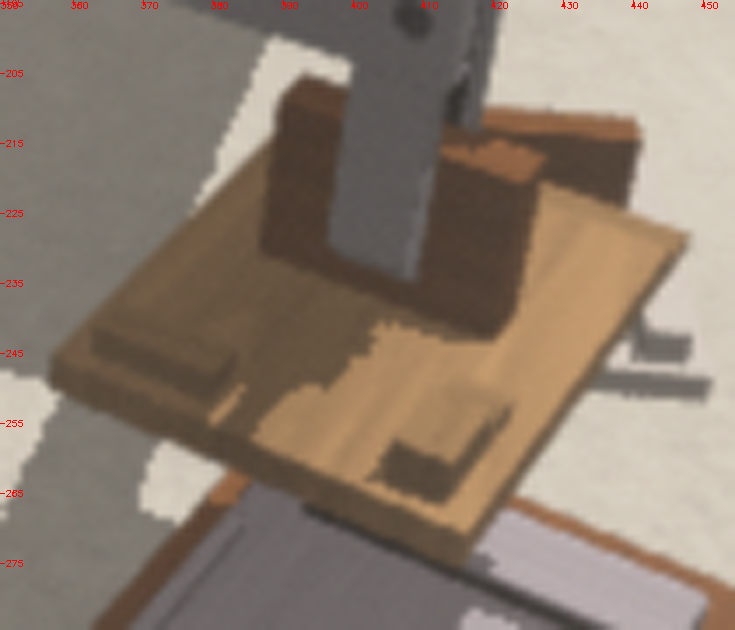

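Run:
```python
from h import *
s=snap("scene");o,R,p=st();print(p,np.degrees(o['ee_rot']))
g=lambda x,y:(x/7+350-.5,y/7+195-.5)
Rp=np.c_[R[:,1],R[:,0],-R[:,2]]
h=.0282
for n,(x,y),P in [("near -y",(52,362),(70,-50,10)),("near +y",(468,538),(70,50,10)),("near +y bot",(464,568),(70,50,0)),("near -y bot",(50,392),(70,-50,0)),("tongue +y",(688,235),(-70,50,5)),
  ("wall fr bot L",(262,250),(7,-30,10)),("wall fr bot R",(495,340),(7,30,10)),("wall fr top R",(524,182),(7,30,55)),("wall fr top L",(280,100),(7,-30,55))]:
    P=np.array(P)/1000
    W=onplane(s,g(x,y),p[2]-h+P[2])[0]
    loc=Rp.T@(W-p); e=proj(s,p+Rp@(P-[0,0,h]))[0]
    print(n,"off mm in panel axes",((loc-P)*1000).round(1)[:2],"px err",(np.array(g(x,y))-e).round(1))
```

```text
[0.60583669 0.18976689 0.17176983] [-1.79922833e+02  4.59591707e-02  8.69758119e+01]
near -y off mm in panel axes [1.3 6.7] px err [3.2 2. ]
near +y off mm in panel axes [-0.5  5.2] px err [3.5 1.2]
near +y bot off mm in panel axes [-2.6  5. ] px err [3.9 0.4]
near -y bot off mm in panel axes [-0.2  6. ] px err [3.3 1.3]
tongue +y off mm in panel axes [-0.5  3.3] px err [2.  0.6]
wall fr bot L off mm in panel axes [-2.5  5.1] px err [3.4 0.4]
wall fr bot R off mm in panel axes [-3.2  3.6] px err [ 2.9 -0.2]
wall fr top R off mm in panel axes [-1.3  3.8] px err [2.7 0.5]
wall fr top L off mm in panel axes [1.  6.1] px err [3.1 1.5]
```

```bash
cat >> h.py <<'E'
SC=np.array([.6095,.2060,0]);YAW=-3.1;H=.0282;Y0=0.0
def tcp(tx,tz,th,ty=0,Sh=0):
    "TCP for tongue tip at stand (tx,ty,tz) mm, tilt th deg"
    Rt,Rp=tool(YAW,th);Rs=tool(YAW)[1]
    tip=SC+Rs@(np.array([tx,ty,tz])/1000)
    return tip+Rp@np.array([.070,Y0,H]),Rt
def tipnow():
    o,R,p=st();Rp=np.c_[R[:,1],R[:,0],-R[:,2]];Rs=tool(YAW)[1]
    t=Rs.T@(p+Rp@np.array([-.070,-Y0,-H])-SC)*1000;Q=Rs.T@Rp
    Fs=Rs.T@o['wrist_force'];Ms=Rs.T@o['wrist_torque']
    print("t%.2f tip"%o['time'],t.round(1),"tilt %.2f yawerr %.2f roll %.2f"%(np.degrees(np.arctan2(Q[2,0],Q[0,0])),np.degrees(np.arctan2(Q[1,0],Q[0,0])),np.degrees(np.arctan2(Q[2,1],Q[2,2]))),"F",Fs.round(1),"M",Ms.round(2),"w %.1f"%(o['width']*1000))
E
python3 -c "
from h import *
tipnow();delta(*tcp(-45,65,12))"
```

```text
t8.70 tip [-72.8 -16.5 143.7] tilt -0.08 yawerr 0.08 roll -0.05 F [ 0.4  0.4 -3.6] M [-0.03 -0.05  0.04] w 13.9
t 8.7 p [605.8 189.8 171.8] rpy [-1.7992e+02  5.0000e-02  8.6980e+01] F [ 0.43  0.36 -3.57] M [-0.034 -0.053  0.037] w 13.9
shift cm [1.64 2.05 6.46]
turn deg [-12.08   0.04   0.08]
```

Emit:
{"api": "arm_command", "payload": {"plan": [0.8,1,1,0,0,0,1,0.8,1,1.5,0,0,0,1,0,0,1.5,-4,0,0,1,0,0,0,-4,0,0,1,0,0,0,-4,0,0,1,0,0,0,0,0,0,1,0,0,0,0,0,0,1]}}

```text
time: 9.57
tool_pos: [0.6275, 0.2053, 0.1318]
ee_rot: [2.934, 0.0, 1.518]
wrist_force: [0.2, 0.8, -3.5]
width: 0.0141
```

```bash
cat >> h.py <<'E'
def zoom(sn,fn,box,k):
    u0,v0,u1,v1=box
    a=cv2.resize(sn["pixels"][v0:v1,u0:u1],None,fx=k,fy=k,interpolation=cv2.INTER_CUBIC)[:,:,::-1].copy()
    for u in range(u0,u1,10): cv2.putText(a,str(u),(int((u-u0)*k),8),0,.3,(0,0,255)); cv2.line(a,(int((u-u0+.5)*k),0),(int((u-u0+.5)*k),5),(0,0,255),1)
    for v in range(v0,v1,10): cv2.putText(a,str(v),(5,int((v-v0+.5)*k)+3),0,.3,(0,0,255)); cv2.line(a,(0,int((v-v0+.5)*k)),(4,int((v-v0+.5)*k)),(0,0,255),1)
    cv2.imwrite(f"pics/{fn}.png",a)
E
python3 -c "
from h import *
tipnow();s=snap('scene');tipnow();delta(*tcp(-45,40,12))
zoom(s,'c11',(340,200,480,300),5.6)
h=H;o,R,p=st();Rp=np.c_[R[:,1],R[:,0],-R[:,2]]
for P in [(70,-50,10),(70,50,10),(70,50,0),(70,-50,0),(-70,50,5),(7,-30,10),(7,30,10),(7,30,55)]:
  e=proj(s,p+Rp@(np.array(P)/1000-[0,0,h]))[0]; print(P,((e+.5-[340,200])*5.6).round())
"
```

```text
t9.57 tip [-44.6   0.2  89.7] tilt 11.91 yawerr 0.07 roll -0.01 F [ 0.2  0.8 -3.5] M [-0.02  0.11 -0.  ] w 14.1
t9.62 tip [-44.3   0.2  89.9] tilt 11.94 yawerr 0.06 roll -0.01 F [ 0.8 -0.3 -2.6] M [-0.08  0.16  0.03] w 13.8
t 9.62 p [627.8 205.3 132. ] rpy [1.6806e+02 1.0000e-02 8.6950e+01] F [ 0.74 -0.3  -2.58] M [-0.068  0.16   0.028] w 13.8
shift cm [-0.02 -1.1   4.87]
turn deg [-0.06 -0.    0.05]
(70, -50, 10) [ 82. 386.]
(70, 50, 10) [420. 547.]
(70, 50, 0) [411. 579.]
(70, -50, 0) [ 76. 416.]
(-70, 50, 5) [584. 361.]
(7, -30, 10) [245. 333.]
(7, 30, 10) [436. 417.]
(7, 30, 55) [474. 278.]
```

View pics/c11.png

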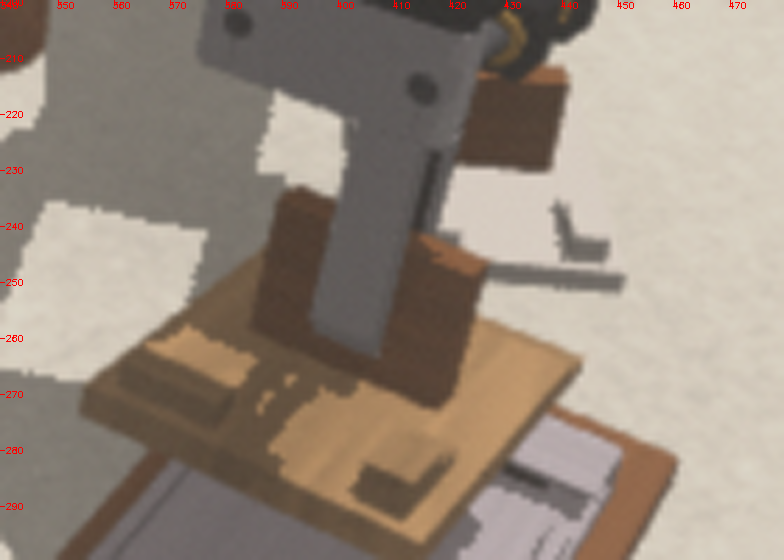

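Predicted and observed panel corners agree within about 1 px, so the grasp offset is near zero and the scene frame matches the robot frame. The tray reads as shifted about +4 to +6 mm. I'll lower in front of the lip.

```bash
python3 -c "
from h import *
delta(*tcp(-42,32,12))
delta(*tcp(-42,22,12))"
```

```text
t 9.62 p [627.8 205.3 132. ] rpy [1.6806e+02 1.0000e-02 8.6950e+01] F [ 0.74 -0.3  -2.58] M [-0.068  0.16   0.028] w 13.8
shift cm [-0.03 -0.97  5.71]
turn deg [-0.06 -0.    0.05]
t 9.62 p [627.8 205.3 132. ] rpy [1.6806e+02 1.0000e-02 8.6950e+01] F [ 0.74 -0.3  -2.58] M [-0.068  0.16   0.028] w 13.8
shift cm [-0.02 -1.18  6.69]
turn deg [-0.06 -0.    0.05]
```

Emit:
{"api": "arm_command", "payload": {"plan": [0,-0.2,1.5,0,0,0,1,0,-0.2,1.5,0,0,0,1,0,-0.2,1.2,0,0,0,1,0,-0.2,0.9,0,0,0,1,0,-0.2,0.6,0,0,0,1,0,0,0,0,0,0,1,0,0,0,0,0,0,1]}}

```text
time: 10.5
tool_pos: [0.6298, 0.2054, 0.0754]
ee_rot: [2.931, -0.0, 1.518]
wrist_force: [-0.5, -0.4, -3.8]
width: 0.0141
```

```bash
python3 -c "
from h import *
tipnow();s=snap('scene');tipnow();delta(*tcp(-42,22,12))
zoom(s,'c12',(330,235,470,345),5.5)
"
```

```text
t10.50 tip [-42.3   0.4  33.2] tilt 12.08 yawerr 0.08 roll 0.02 F [-0.5 -0.4 -3.8] M [-0.06  0.17 -0.04] w 14.1
t10.55 tip [-42.2   0.4  33.3] tilt 12.09 yawerr 0.08 roll 0.02 F [ 0.7  0.1 -1.9] M [-0.05  0.18 -0.02] w 13.7
t 10.55 p [629.9 205.4  75.6] rpy [ 1.6791e+02 -2.0000e-02  8.6980e+01] F [ 0.75  0.04 -1.93] M [-0.044  0.182 -0.02 ] w 13.7
shift cm [-0.05 -0.21  1.12]
turn deg [ 0.09 -0.04  0.08]
```

View pics/c12.png

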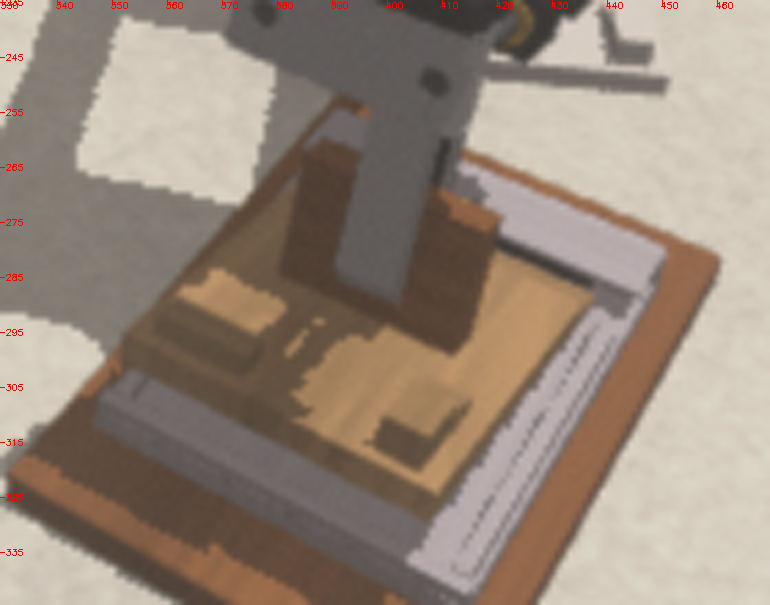

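Emit:
{"api": "arm_command", "payload": {"plan": [0,-0.04,0.2,0,0,0,1,0,-0.04,0.2,0,0,0,1,0,-0.04,0.2,0,0,0,1,0,-0.02,0.1,0,0,0,1,0,0,0,0,0,0,1,0,0,0,0,0,0,1]}}

```text
time: 11.3
tool_pos: [0.6295, 0.2052, 0.0675]
ee_rot: [2.932, 0.0, 1.518]
wrist_force: [0.6, -0.6, -2.7]
width: 0.0137
```

```bash
python3 -c "
from h import *
tipnow()"
```

```text
t11.30 tip [-42.6   0.2  25.4] tilt 12.01 yawerr 0.08 roll -0.00 F [ 0.7 -0.6 -2.7] M [0.03 0.19 0.02] w 13.7
```

Emit:
{"api": "arm_command", "payload": {"plan": [0,-0.02,0.1,0,0,0,1,0,0,0,0,0,0,1,0,0,0,0,0,0,1]}}

```text
time: 11.68
tool_pos: [0.6294, 0.2052, 0.0665]
ee_rot: [2.932, 0.0, 1.518]
wrist_force: [0.5, -0.3, -3.2]
width: 0.0141
```

```bash
python3 -c "
from h import *
tipnow()"
```

```text
t11.68 tip [-42.7   0.2  24.3] tilt 12.00 yawerr 0.08 roll -0.01 F [ 0.5 -0.2 -3.2] M [-0.05  0.16  0.02] w 14.1
```

Emit:
{"api": "arm_command", "payload": {"plan": [0,-0.02,0.1,0,0,0,1,0,0,0,0,0,0,1,0,0,0,0,0,0,1]}}

```text
time: 12.05
tool_pos: [0.6294, 0.2052, 0.0654]
ee_rot: [2.932, 0.0, 1.518]
wrist_force: [-0.5, -0.9, -3.0]
width: 0.0138
```

```bash
python3 -c "
from h import *
tipnow()"
```

```text
t12.05 tip [-42.7   0.2  23.3] tilt 12.00 yawerr 0.08 roll -0.01 F [-0.5 -0.9 -3. ] M [-0.04  0.14 -0.  ] w 13.8
```

Emit:
{"api": "arm_command", "payload": {"plan": [0,-0.02,0.1,0,0,0,1,0,0,0,0,0,0,1,0,0,0,0,0,0,1]}}

```text
time: 12.42
tool_pos: [0.6295, 0.2052, 0.0644]
ee_rot: [2.932, 0.0, 1.518]
wrist_force: [0.1, -0.4, -2.5]
width: 0.014
```

```bash
python3 -c "
from h import *
tipnow()"
```

```text
t12.43 tip [-42.6   0.2  22.2] tilt 12.00 yawerr 0.08 roll -0.01 F [ 0.1 -0.4 -2.5] M [0.01 0.14 0.03] w 14.0
```

Emit:
{"api": "arm_command", "payload": {"plan": [0,-0.02,0.1,0,0,0,1,0,0,0,0,0,0,1,0,0,0,0,0,0,1]}}

```text
time: 12.8
tool_pos: [0.6297, 0.2053, 0.064]
ee_rot: [2.932, -0.0, 1.518]
wrist_force: [-0.3, 0.2, 0.5]
width: 0.0139
```

```bash
python3 -c "
from h import *
tipnow()"
```

```text
t12.80 tip [-42.4   0.3  21.9] tilt 12.04 yawerr 0.08 roll 0.00 F [-0.3  0.2  0.5] M [-0.14  0.52  0.02] w 13.9
```

Floor contact felt at tip z of 21.9, against the expected 22, so the model is accurate. I'll lift 0.7 mm and slide towards the lip.

Emit:
{"api": "arm_command", "payload": {"plan": [0,0.01,-0.08,0,0,0,1,0,-0.2,-0.04,0,0,0,1,0,-0.2,-0.04,0,0,0,1,0,-0.2,-0.04,0,0,0,1,0,-0.2,-0.04,0,0,0,1,0,-0.2,-0.04,0,0,0,1,0,-0.2,-0.04,0,0,0,1,0,0,0,0,0,0,1]}}

```text
time: 13.8
tool_pos: [0.6169, 0.2059, 0.0641]
ee_rot: [2.933, 0.0, 1.518]
wrist_force: [-0.4, 0.3, -1.7]
width: 0.0138
```

```bash
python3 -c "
from h import *
tipnow()
s=snap('scene');zoom(s,'c13',(330,235,470,345),5.5)"
```

```text
t13.80 tip [-55.2   0.2  22. ] tilt 11.98 yawerr 0.08 roll -0.01 F [-0.4  0.3 -1.7] M [-0.04  0.14  0.01] w 13.8
```

View pics/c13.png

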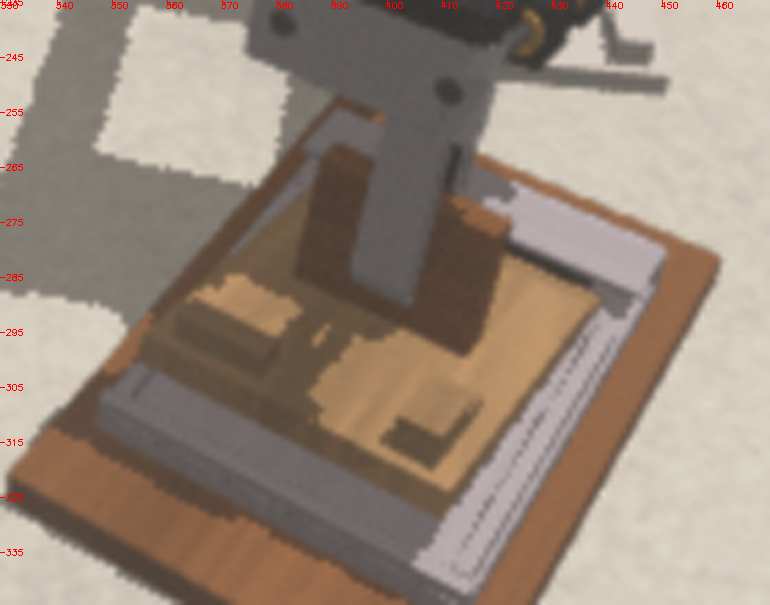

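Emit:
{"api": "arm_command", "payload": {"plan": [0,-0.08,-0.06,0,0,0,1,0,-0.1,-0.02,0,0,0,1,0,-0.1,-0.02,0,0,0,1,0,0,0,0,0,0,1,0,0,0,0,0,0,1]}}

```text
time: 14.48
tool_pos: [0.614, 0.206, 0.0642]
ee_rot: [2.933, 0.0, 1.518]
wrist_force: [0.2, 0.3, -3.2]
width: 0.0137
```

```bash
python3 -c "
from h import *
tipnow()"
```

```text
t14.47 tip [-58.2   0.1  22.1] tilt 11.96 yawerr 0.08 roll -0.01 F [ 0.2  0.3 -3.2] M [-0.11  0.15 -0.03] w 13.7
```

Emit:
{"api": "arm_command", "payload": {"plan": [0,-0.05,-0.01,0,0,0,1,0,-0.05,-0.01,0,0,0,1,0,0,0,0,0,0,1]}}

```text
time: 14.85
tool_pos: [0.6132, 0.2061, 0.0644]
ee_rot: [2.932, 0.0, 1.518]
wrist_force: [-0.5, 0.3, -2.6]
width: 0.014
```

```bash
python3 -c "
from h import *
tipnow()"
```

```text
t14.85 tip [-59.    0.2  22.2] tilt 11.99 yawerr 0.08 roll -0.01 F [-0.5  0.3 -2.6] M [-0.01  0.17  0.02] w 14.0
```

Emit:
{"api": "arm_command", "payload": {"plan": [0,-0.05,-0.01,0,0,0,1,0,-0.05,-0.01,0,0,0,1,0,0,0,0,0,0,1]}}

```text
time: 15.22
tool_pos: [0.6127, 0.2061, 0.0646]
ee_rot: [2.931, -0.0, 1.518]
wrist_force: [1.8, 0.1, -3.0]
width: 0.0137
```

```bash
python3 -c "
from h import *
tipnow()"
```

```text
t15.22 tip [-59.3   0.2  22.4] tilt 12.07 yawerr 0.08 roll 0.00 F [ 1.8  0.2 -3. ] M [-0.02 -0.3   0.07] w 13.7
```

Bar contact: Fx is +1.8 N at tip x of -59.3, so the tray shift is about +7 mm. I'll push slowly while watching the force.

Emit:
{"api": "arm_command", "payload": {"plan": [0,-0.05,-0.01,0,0,0,1,0,-0.05,-0.01,0,0,0,1,0,-0.05,-0.01,0,0,0,1,0,-0.05,-0.01,0,0,0,1,0,0,0,0,0,0,1]}}

```text
time: 15.85
tool_pos: [0.6106, 0.2063, 0.0647]
ee_rot: [2.931, -0.0, 1.518]
wrist_force: [4.9, 0.2, -4.9]
width: 0.014
```

```bash
python3 -c "
from h import *
tipnow()"
```

```text
t15.85 tip [-61.4   0.2  22.4] tilt 12.07 yawerr 0.08 roll 0.00 F [ 4.9  0.4 -4.9] M [ 0.06 -0.96  0.02] w 14.0
```

Emit:
{"api": "arm_command", "payload": {"plan": [0,-0.05,-0.01,0,0,0,1,0,-0.05,-0.01,0,0,0,1,0,-0.05,-0.01,0,0,0,1,0,-0.05,-0.01,0,0,0,1,0,0,0,0,0,0,1]}}

```text
time: 16.48
tool_pos: [0.6092, 0.2063, 0.0648]
ee_rot: [2.929, -0.0, 1.518]
wrist_force: [6.3, 1.2, -5.7]
width: 0.0138
```

```bash
python3 -c "
from h import *
tipnow()"
```

```text
t16.48 tip [-62.8   0.2  22.5] tilt 12.15 yawerr 0.08 roll 0.01 F [ 6.2  1.6 -5.7] M [ 0.05 -1.3   0.05] w 13.8
```

```bash
python3 -c "
from h import *
tipnow()
s=snap('scene');zoom(s,'c14',(330,235,470,345),5.5);tipnow()
o,R,p=st();Rp=np.c_[R[:,1],R[:,0],-R[:,2]]
for P in [(70,-50,10),(70,50,10),(70,50,0),(-54,50,10),(7,-30,10),(7,30,10),(7,30,55)]:
  e=proj(s,p+Rp@(np.array(P)/1000-[0,0,H]))[0]; print(P,((e+.5-[330,235])*5.5).round())
"
```

```text
t16.48 tip [-62.8   0.2  22.5] tilt 12.15 yawerr 0.08 roll 0.01 F [ 6.2  1.6 -5.7] M [ 0.05 -1.3   0.05] w 13.8
t16.52 tip [-62.8   0.2  22.5] tilt 12.15 yawerr 0.08 roll 0.01 F [ 6.9  0.4 -6.4] M [ 0.04 -1.33  0.05] w 14.0
(70, -50, 10) [154. 319.]
(70, 50, 10) [461. 476.]
(70, 50, 0) [453. 504.]
(-54, 50, 10) [600. 293.]
(7, -30, 10) [301. 264.]
(7, 30, 10) [475. 346.]
(7, 30, 55) [509. 223.]
```

View pics/c14.png

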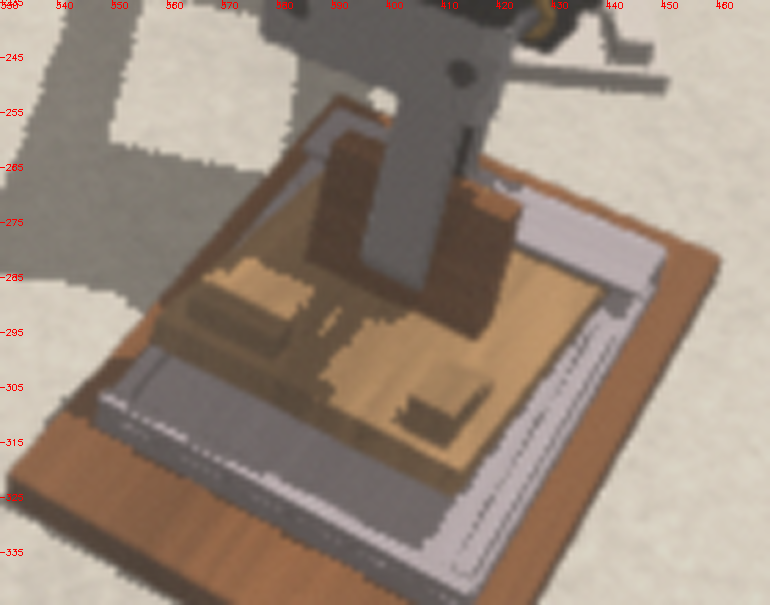

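No slip seen: the near +y corner is predicted at (461,476) and observed at (463,470). The tongue is under the lip. I'll push on, easing down slightly to shed the vertical load.

Emit:
{"api": "arm_command", "payload": {"plan": [0,-0.05,0.01,0,0,0,1,0,-0.05,0.01,0,0,0,1,0,-0.05,0,0,0,0,1,0,-0.05,0,0,0,0,1,0,-0.05,-0.01,0,0,0,1,0,0,0,0,0,0,1]}}

```text
time: 17.27
tool_pos: [0.6078, 0.2064, 0.065]
ee_rot: [2.927, -0.0, 1.518]
wrist_force: [7.3, 1.0, -5.4]
width: 0.0136
```

```bash
python3 -c "
from h import *
tipnow()"
```

```text
t17.27 tip [-64.1   0.2  22.5] tilt 12.30 yawerr 0.08 roll 0.03 F [ 7.2  1.4 -5.4] M [-0.01 -1.68  0.08] w 13.6
```

Emit:
{"api": "arm_command", "payload": {"plan": [0,-0.05,0,0,0,0,1,0,-0.05,0,0,0,0,1,0,-0.05,0,0,0,0,1,0,-0.05,0,0,0,0,1,0,0,0,0,0,0,1]}}

```text
time: 17.9
tool_pos: [0.6067, 0.2065, 0.0651]
ee_rot: [2.925, -0.001, 1.518]
wrist_force: [8.1, -0.3, -5.4]
width: 0.0139
```

```bash
python3 -c "
from h import *
tipnow()"
```

```text
t17.90 tip [-65.2   0.3  22.5] tilt 12.41 yawerr 0.07 roll 0.04 F [ 8.1  0.2 -5.4] M [-0.02 -1.91  0.05] w 13.9
```

Bar force is now about 8 N, which is roughly 5 mm of push, inside the 3.5–8 mm window. I'll rotate down about the tongue edge.

Emit:
{"api": "arm_command", "payload": {"plan": [0,0.07,0.18,1.5,0,0,1,0,0.07,0.18,1.5,0,0,1,0,0.07,0.18,1.5,0,0,1,0,0.07,0.18,1.5,0,0,1,0,0,0,0,0,0,1]}}

```text
time: 18.52
tool_pos: [0.6111, 0.2062, 0.0582]
ee_rot: [3.03, -0.001, 1.518]
wrist_force: [8.3, 0.8, -4.2]
width: 0.0136
```

```bash
python3 -c "
from h import *
tipnow()"
```

```text
t18.52 tip [-64.9   0.3  22.4] tilt 6.40 yawerr 0.05 roll 0.05 F [ 8.3  1.3 -4.2] M [-0.   -1.91  0.11] w 13.6
```

Emit:
{"api": "arm_command", "payload": {"plan": [0,0.06,0.18,1.5,0,0,1,0,0.06,0.18,1.5,0,0,1,0,0.05,0.12,1,0,0,1,0,0,0,0,0,0,1]}}

```text
time: 19.02
tool_pos: [0.6132, 0.2062, 0.0535]
ee_rot: [3.099, -0.001, 1.518]
wrist_force: [8.0, -0.8, -4.8]
width: 0.0139
```

```bash
python3 -c "
from h import *
tipnow()
s=snap('scene');zoom(s,'c15',(330,235,470,345),5.5)"
```

```text
t19.02 tip [-65.1   0.3  22.4] tilt 2.42 yawerr 0.06 roll 0.05 F [ 8.  -0.3 -4.8] M [ 0.02 -1.9   0.06] w 13.9
```

View pics/c15.png

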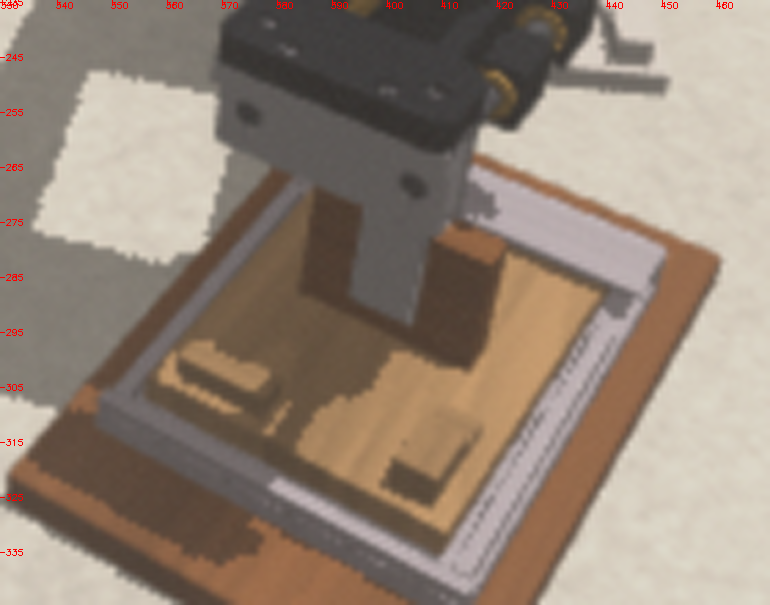

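The panel's near edge, from (145,390) to (440,540), clears the inside of the rib. I'll rotate the last 2.4°.

Emit:
{"api": "arm_command", "payload": {"plan": [0,0.04,0.12,1,0,0,1,0,0.03,0.09,0.7,0,0,1,0,0,0,0,0,0,1]}}

```text
time: 19.45
tool_pos: [0.6139, 0.2061, 0.0514]
ee_rot: [3.129, -0.001, 1.518]
wrist_force: [9.1, -0.4, -4.4]
width: 0.0136
```

```bash
python3 -c "
from h import *
tipnow()"
```

```text
t19.45 tip [-65.3   0.3  22.3] tilt 0.73 yawerr 0.06 roll 0.05 F [ 9.1  0.  -4.4] M [-0.03 -1.95  0.13] w 13.6
```

Emit:
{"api": "arm_command", "payload": {"plan": [0,0.02,0.05,0.4,0,0,1,0,0.01,0.05,0.4,0,0,1,0,0,0,0,0,0,1]}}

```text
time: 19.82
tool_pos: [0.6142, 0.2061, 0.0505]
ee_rot: [-3.141, -0.001, 1.518]
wrist_force: [8.9, -0.2, -4.6]
width: 0.0134
```

```bash
python3 -c "
from h import *
tipnow()"
```

```text
t19.82 tip [-65.3   0.3  22.3] tilt -0.05 yawerr 0.07 roll 0.05 F [ 8.9  0.3 -4.6] M [-0.05 -1.95  0.07] w 13.4
```

Emit:
{"api": "arm_command", "payload": {"plan": [0,0,0.05,0,0,0,1,0,0,0.05,0,0,0,1,0,0,0,0,0,0,1]}}

```text
time: 20.2
tool_pos: [0.6144, 0.2061, 0.0504]
ee_rot: [3.142, -0.001, 1.518]
wrist_force: [8.7, -0.8, -2.5]
width: 0.0143
```

```bash
python3 -c "
from h import *
tipnow()"
```

```text
t20.20 tip [-65.1   0.3  22.2] tilt 0.00 yawerr 0.07 roll 0.05 F [ 8.7 -0.3 -2.5] M [-0.09 -1.7   0.05] w 14.3
```

Emit:
{"api": "arm_command", "payload": {"plan": [0,0,0.05,0,0,0,1,0,0,0.05,0,0,0,1,0,0,0,0,0,0,1]}}

```text
time: 20.58
tool_pos: [0.6144, 0.2062, 0.0503]
ee_rot: [3.141, -0.001, 1.518]
wrist_force: [7.6, -1.1, 0.7]
width: 0.0136
```

```bash
python3 -c "
from h import *
tipnow()"
```

```text
t20.57 tip [-65.1   0.4  22.1] tilt 0.02 yawerr 0.07 roll 0.05 F [ 7.6 -0.7  0.7] M [-0.24 -1.38  0.08] w 13.6
```

Emit:
{"api": "arm_command", "payload": {"plan": [0,0,0.05,0,0,0,1,0,0,0.05,0,0,0,1,0,0.05,0,0,0,0,1,0,0.05,0,0,0,0,1,0,0.05,0,0,0,0,1,0,0,0,0,0,0,1]}}

```text
time: 21.32
tool_pos: [0.6149, 0.2062, 0.0502]
ee_rot: [-3.14, -0.001, 1.518]
wrist_force: [2.6, -0.0, 6.6]
width: 0.0139
```

```bash
python3 -c "
from h import *
tipnow()"
```

```text
t21.32 tip [-64.7   0.4  22.2] tilt -0.09 yawerr 0.09 roll 0.04 F [2.6 0.1 6.6] M [-0.4  -0.88  0.05] w 13.9
```

Emit:
{"api": "arm_command", "payload": {"plan": [0,0.05,0,0,0,0,1,0,0.05,0,0,0,0,1,0,0.05,0,0,0,0,1,0,0,0,0,0,0,1]}}

```text
time: 21.82
tool_pos: [0.6155, 0.2062, 0.0502]
ee_rot: [-3.138, -0.001, 1.518]
wrist_force: [0.4, -0.9, 7.6]
width: 0.0135
```

```bash
python3 -c "
from h import *
tipnow()"
```

```text
t21.82 tip [-64.1   0.4  22.3] tilt -0.19 yawerr 0.09 roll 0.03 F [ 0.4 -0.9  7.6] M [-0.41 -0.64  0.05] w 13.5
```

Emit:
{"api": "arm_command", "payload": {"plan": [0,0.05,-0.02,0,0,0,1,0,0.05,0,0,0,0,1,0,0.05,0,0,0,0,1,0,0,0,0,0,0,1]}}

```text
time: 22.32
tool_pos: [0.6157, 0.2062, 0.0503]
ee_rot: [-3.135, -0.0, 1.518]
wrist_force: [-3.1, -1.6, 8.5]
width: 0.0139
```

```bash
python3 -c "
from h import *
tipnow()
s=snap('scene');zoom(s,'c16',(330,235,470,345),5.5)"
```

```text
t22.32 tip [-64.    0.4  22.6] tilt -0.36 yawerr 0.10 roll 0.02 F [-3.  -1.8  8.5] M [-0.38 -0.22 -0.01] w 13.9
```

View pics/c16.png

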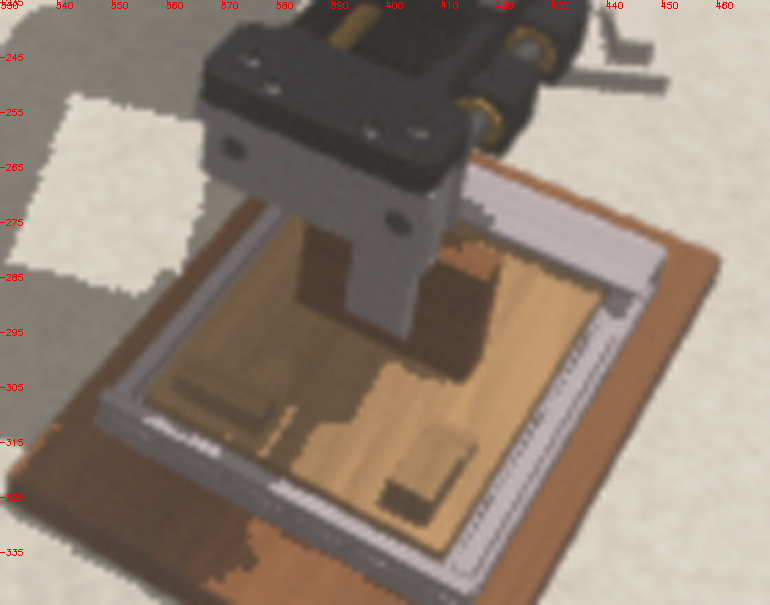

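The panel sits flat against the rib: x stopped at -64.0 and Fx reversed. I'll relax the pull, keep a light press, and open.

Emit:
{"api": "arm_command", "payload": {"plan": [0,-0.05,-0.05,0,0,0,1,0,-0.03,0,0,0,0,1,0,0,0,0,0,0,1]}}

```text
time: 22.75
tool_pos: [0.6157, 0.2062, 0.0503]
ee_rot: [-3.137, -0.0, 1.518]
wrist_force: [0.3, -1.3, 5.8]
width: 0.0136
```

```bash
python3 -c "
from h import *
tipnow()"
```

```text
t22.75 tip [-64.    0.4  22.4] tilt -0.26 yawerr 0.10 roll 0.03 F [ 0.4 -1.3  5.8] M [-0.34 -0.65  0.02] w 13.6
```

Emit:
{"api": "arm_command", "payload": {"plan": [0,0,0,0,0,0,0.8,0,0,0,0,0,0,0.7,0,0,0,0,0,0,0.65,0,0,0,0,0,0,0.65]}}

```text
time: 23.25
tool_pos: [0.6141, 0.206, 0.0462]
ee_rot: [-3.132, 0.0, 1.518]
wrist_force: [-0.1, 0.6, -0.1]
width: 0.0328
```

```bash
python3 -c "
from h import *
tipnow()
s=snap('scene');zoom(s,'c17',(330,235,470,345),5.5)"
```

```text
t23.25 tip [-65.7   0.2  18.7] tilt -0.57 yawerr 0.08 roll -0.02 F [-0.2  0.6 -0.1] M [-0.03 -0.11  0.03] w 32.8
```

View pics/c17.png

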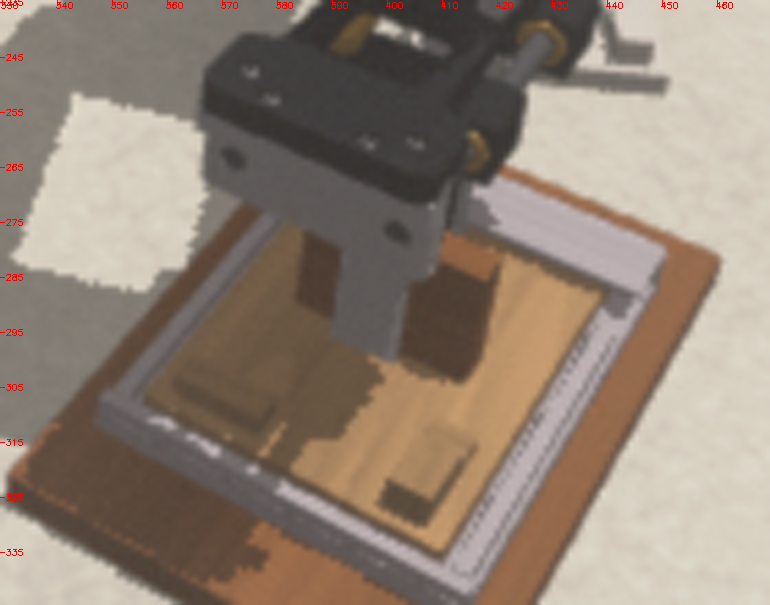

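Released without moving. I'll go straight up, then close the fingers and press lightly on the wall top, to seat the panel and check its height.

Emit:
{"api": "arm_command", "payload": {"plan": [0,0,-0.5,0,0,0,0.65,0,0,-1.5,0,0,0,0.65,0,0,-2,0,0,0,0.65,0,0,-2,0,0,0,0.65,0,0,0,0.5,0,0,1,0,0,0,0,0,0,1,0,0,0,0,0,0,1,0,0,0,0,0,0,1]}}

```text
time: 24.3
tool_pos: [0.6145, 0.2058, 0.1056]
ee_rot: [-3.122, 0.001, 1.518]
wrist_force: [-0.2, -0.5, -0.7]
width: 0.0004
```

```bash
python3 -c "
from h import *
tipnow();delta([.6157,.2062,.087],tool(-3.1)[0])
s=snap('scene');zoom(s,'c18',(330,205,470,345),4.2)"
```

```text
t24.30 tip [-65.5   0.   78.7] tilt -1.11 yawerr 0.08 roll -0.04 F [-0.2 -0.5 -0.7] M [-0.04 -0.04  0.03] w 0.4
t 24.3 p [614.5 205.8 105.6] rpy [-1.7889e+02  4.0000e-02  8.6980e+01] F [-0.21 -0.52 -0.68] M [-0.04  -0.039  0.032] w 0.4
shift cm [0.04 0.15 1.85]
turn deg [-1.11  0.04  0.08]
```

View pics/c18.png

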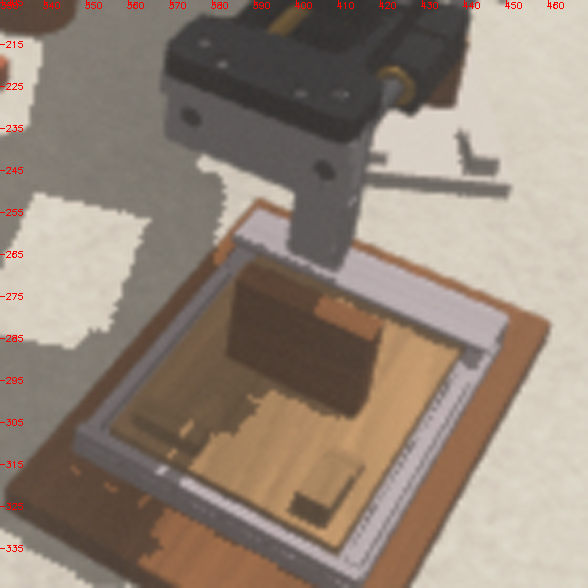

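Emit:
{"api": "arm_command", "payload": {"plan": [0,0.15,0.8,-1.1,0,0,1,0,0,0.7,0,0,0,1,0,0,0.2,0,0,0,1,0,0,0.1,0,0,0,1,0,0,0.1,0,0,0,1,0,0,0,0,0,0,1]}}

```text
time: 25.1
tool_pos: [0.6166, 0.2059, 0.0878]
ee_rot: [3.139, 0.0, 1.518]
wrist_force: [-0.5, 0.5, -0.1]
width: 0.0009
```

```bash
python3 -c "
from h import *
delta([.6157,.2062,.085],tool(-3.1)[0])"
```

```text
t 25.1 p [616.6 205.9  87.8] rpy [179.88   0.    86.97] F [-0.53  0.5  -0.12] M [ 0.    -0.07   0.047] w 0.9
shift cm [ 0.02 -0.09  0.28]
turn deg [0.12 0.   0.07]
```

Emit:
{"api": "arm_command", "payload": {"plan": [0,0,0.1,0,0,0,1,0,0,0.1,0,0,0,1,0,0,0.1,0,0,0,1,0,0,0,0,0,0,1]}}

```text
time: 25.6
tool_pos: [0.6165, 0.2059, 0.0853]
ee_rot: [3.139, -0.0, 1.518]
wrist_force: [-0.9, 0.2, 3.0]
width: 0.0003
```

```bash
python3 -c "
from h import *
delta([.6157,.2062,.085],tool(-3.1)[0])"
```

```text
t 25.6 p [616.5 205.9  85.3] rpy [179.87  -0.    86.98] F [-0.88  0.23  2.95] M [-0.061  0.21  -0.026] w 0.3
shift cm [ 0.03 -0.08  0.03]
turn deg [ 0.13 -0.    0.08]
```

Emit:
{"api": "arm_command", "payload": {"plan": [0,0,0.1,0,0,0,1,0,0,0.1,0,0,0,1,0,0,0,0,0,0,1]}}

```text
time: 25.98
tool_pos: [0.6165, 0.2059, 0.0853]
ee_rot: [3.139, -0.0, 1.518]
wrist_force: [-4.4, -2.1, 9.1]
width: 0.0005
```

```bash
python3 -c "
from h import *
delta([.6157,.2062,.085],tool(-3.1)[0])"
```

```text
t 25.98 p [616.5 205.9  85.3] rpy [ 1.7982e+02 -1.0000e-02  8.6980e+01] F [-4.37 -2.12  9.06] M [-0.276  0.76   0.068] w 0.5
shift cm [ 0.02 -0.08  0.03]
turn deg [ 0.18 -0.01  0.08]
```

The wall top is felt at z = 77.3 mm against an expected 77.0, and it doesn't move under 9 N, so the panel is seated. I'll retreat and check both views.

Emit:
{"api": "arm_command", "payload": {"plan": [0,0,-0.5,0,0,0,1,0,0,-1.5,0,0,0,1,0,0,-3,0,0,0,1,0,0,-4,0,0,0,1,0,0,-4,0,0,0,1,-4,0,0,0,0,0,0.5,-5,0,0,0,0,0,0.5,-5,0,0,0,0,0,0.5]}}

```text
time: 26.98
tool_pos: [0.6089, 0.065, 0.2133]
ee_rot: [3.139, 0.0, 1.519]
wrist_force: [1.5, -0.4, 0.9]
width: 0.0274
```

Emit:
{"api": "arm_command", "payload": {"plan": [-5,0,0,0,0,0,0.5,-5,0,0,0,0,0,0.5,-4,0,0,0,0,0,0.5,-2,0,0,0,0,0,0.5,0,0,0,0,0,0,0.5,0,0,0,0,0,0,0.5,0,0,0,0,0,0,0.5,0,0,0,0,0,0,0.5]}}

```text
time: 27.98
tool_pos: [0.6006, -0.0925, 0.2127]
ee_rot: [3.14, -0.0, 1.52]
wrist_force: [-0.8, 0.1, 0.0]
width: 0.0473
```

```bash
python3 -c "
from h import *
delta([.6157,.2062,.085])
s=snap('scene','s9');t=snap('top','t9');zoom(s,'c19',(330,245,470,350),5.6);zoom(t,'c20',(195,105,285,210),5.6)
# expected home corners, stand frame, shift 6.2
Rs=tool(YAW)[1]
for P in [(70,-50,10),(70,50,10),(-54,50,10),(7,-30,10),(7,30,10),(7,30,55),(7,-30,55)]:
  W=SC+Rs@(np.array([P[0]+6.1,P[1]+.3,P[2]+22])/1000); print(P,((proj(s,W)[0]+.5-[330,245])*5.6).round())
"
```

```text
t 27.98 p [600.6 -92.5 212.7] rpy [ 1.7989e+02 -1.0000e-02  8.7070e+01] F [-0.79  0.11  0.05] M [-0.084 -0.03   0.031] w 47.3
shift cm [29.91 -0.04 12.77]
(70, -50, 10) [143. 347.]
(70, 50, 10) [447. 510.]
(-54, 50, 10) [607. 253.]
(7, -30, 10) [298. 255.]
(7, 30, 10) [472. 341.]
(7, 30, 55) [494. 233.]
(7, -30, 55) [312. 150.]
```

View pics/c19.png

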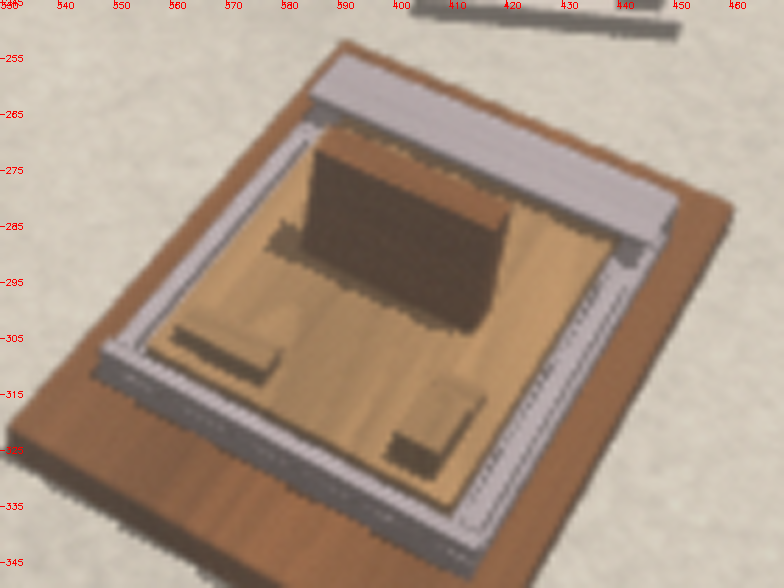

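View pics/t9.png

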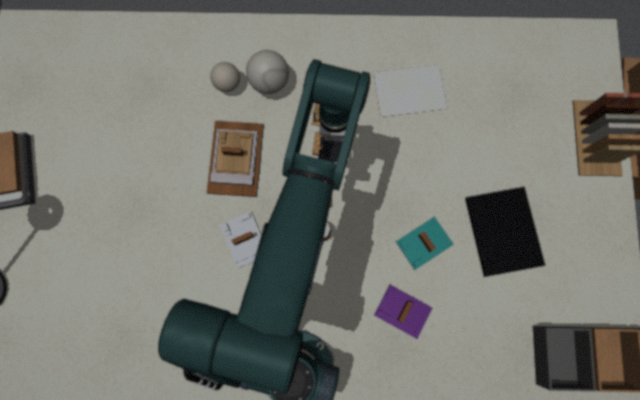

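View pics/s9.png

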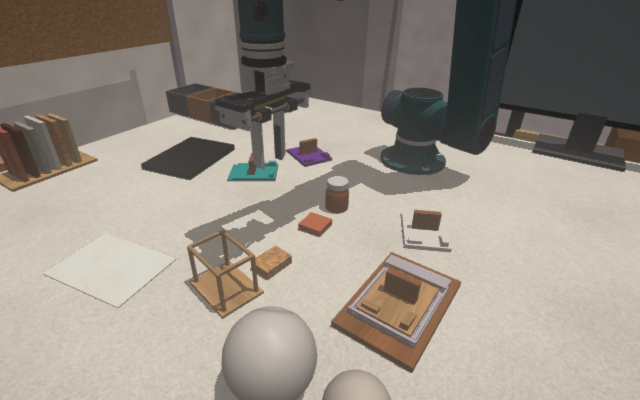

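Panel home: near plate corners are at crop (148,350) and (447,508), against predicted home positions of (143,347) and (447,510). The tongue is under the lip, the near edge is inside the rib, and the other exhibits show at the same pixels as at the start. Handing in.

```bash
python3 -c "
from bench import close_job
print(close_job())"
```

```text
the job is handed in; nothing more can be done
None
```

The light-wood panel is mounted in the tray, flat and fully home between the lip and the rib. I handed the job in at about 28 s.

I gripped it by its wall, tilted it 12° and slid the tongue under the lip. I then pushed the spring bar in about 5 mm at 8–9 N and rotated the panel flat about its tongue edge. I pressed it to the floor, let the bar ease it against the rib, and released it.

**Last checks:**
- **Seating:** pressing on the wall top with 9 N moved nothing, and it was felt at 77.3 mm against an expected 77.0 mm.
- **Position:** in the final scene view the near plate corners lie within about 1 px of their predicted home position.
- **Other exhibits:** in the scene view they appear at the same pixels as at the start. In the last top view the arm hid some of them.
- **Gentleness:** wrist-force readings along the way stayed below about 10 N, and the arm ended clear of everything.

**Disagreements:**
- **Camera offset:** the two cameras disagreed by 5–8 mm in y. I used the scene view, which matched the fingers and the held panel.
- **Tray shift:** the rib edge in the image gave +4 mm, the lip +6.3 mm, bar contact about +7 mm, and the panel at rest against the rib about +6 mm. The felt values fit the final position.

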